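# Load the sloping rack and index it to the serving end

### The job

Get the serving rack of the flatbread stall ready: pull up the plunger knob, slide the empty tray from its parked hole to the middle hole and let the pin snap in; then stack all the rectangular wooden boards lying about flat on one another on the sloping shelf, lengthwise down the slope, in the middle of its width, each with its end against the backstop. Then pull the knob again, move the loaded tray on to the last hole, at the serving end, and let it snap in with the stack still in order. Last, swing the order counter's lever right to its stop and let it spring back; leave the other things on the table where they are.

Things in the scene. Friction and masses are not known exactly. Their poses are not given: they have to be found in the camera images.
- rack: fixed plywood base of the serving rack, 260 x 340 x 12 mm. Origin at table height; y: the tray's slide towards the serving end (higher end board, order counter's side), x away from the robot. Along its robot side (120 mm to -x) an aluminium bar, 30 mm wide, top at 30 mm, with three 13 mm holes at y = -70 (parked), 0 (middle), +70 mm (serving)
- tray (a joint): slide of the tray along the rack's +y, in m: 0 = parked hole, 0.07 = middle hole, 0.14 = serving hole; 0 and 0.14 are end stops. Pin out: it slides with about 1.5 N of friction. Pin in a hole: about 1.5 mm of play, no more
- plunger (a joint): lift in m of the tray's spring plunger: 0 = pin fully down in a hole, 0.012 = resting on the bar between holes, 0.018 = highest. Spring 4 N down at 0, 8 N at the top. Lift it over 0.012 before the tray can move; let go over a hole it snaps down; let go between holes it rests on the bar and snaps in when the tray is pushed over a hole
- knob (a point): middle of the black plunger knob on the tray: upright cylinder 32 mm wide, 36 mm tall; this point is 84 mm above the table with the pin down. Pulled straight up; it carries the tray along. The steel bracket under it is 48 mm high; the backstop's outer face comes to within 38 mm of its axis on the shelf's side and is 118 mm high
- shelf (a point): the tray's sloping wooden shelf, 160 x 90 mm, no side walls, falling 15 degrees towards the robot to a backstop at its low end (90 mm wide, 70 mm high, square to the shelf). Origin: on the shelf's face at the foot of the backstop's inner face, half-way across; x up the slope, y across (slide direction), z square to the face. Moves with the tray
- counter: fixed grey order counter box, 120 x 130 x 56 mm; origin under its centre, x away from the robot at yaw 0, z up
- lever (a joint): angle in rad of the counter's sprung lever, 0 = at rest, 1.047 = at its stop; turns clockwise seen from above about the upright axis through lever_pivot; its spring pushes it back with about 0.5 N at the post at rest, 2.2 N at the stop, and returns it to 0 when let go
- lever_post (a point): middle of the gripping length of the black upright post at the end of the counter's lever: 16 mm wide, from 64 to 120 mm above the table, this point at 100 mm, 75 mm from the pivot axis. The arm under it is 70 mm high. At rest the lever points 30 degrees to the -y side of the counter's -x axis, at the stop 30 degrees to the +y side
- lever_pivot (a point): point on the lever's upright pivot axis, at the height of lever_post
- board1_mid (a point): rectangular pale wooden serving board, 110 x 50 x 14 mm, 0.09 kg or so; this point is its centre, x along its length, y across its width, z square to its face. May be absent
- board2_mid (a point): rectangular pale wooden serving board, 110 x 50 x 14 mm, 0.09 kg or so; this point is its centre, x along its length, y across its width, z square to its face. May be absent
- board3_mid (a point): rectangular pale wooden serving board, 110 x 50 x 14 mm, 0.09 kg or so; this point is its centre, x along its length, y across its width, z square to its face. May be absent
- board4_mid (a point): rectangular pale wooden serving board, 110 x 50 x 14 mm, 0.09 kg or so; this point is its centre, x along its length, y across its width, z square to its face. May be absent
- pot: small steel-capped jar, 38 mm wide, 50 mm tall, standing among the boards; bystander; origin at its underside
- oil: oil bottle, 60 mm wide, 170 mm tall; bystander; origin at its underside
- colander: blue round bowl, 120 mm wide, 70 mm tall; bystander; origin at its underside
- mug: white mug, 76 mm wide, 90 mm tall; bystander; origin at its underside
- rolling_pin: wooden rolling pin lying at the back of the table, 44 mm thick, 320 mm long; bystander; origin at its underside
- cleaver: cleaver lying flat near the robot, 240 mm long; bystander; origin at its underside
Not all that is in view belongs to the job. What is shaped like the part that bears board4_mid but purple is not meant. Leave any purple look-alike of the part that bears board2_mid alone.

How it is judged:
By the outcome, as a careful person would: the job done as asked, in the order asked, and still so for the second after the job is handed in, with the robot touching nothing.
Of board1, board2, board3, board4 only 3 to 4 are there at a start; the rules pass over those that are not, and their reading is None.
At some moment in a run one of board1, board2, board3, board4 may be knocked a few centimetres aside while the robot is not near it.
Once in a run the grip may slacken for a moment while it holds something.
It also fails if it takes over 210 s, if anything falls off the work surface, if the arm or the gripper's body presses on something with over 40 N, if the wrist force passes 120 N, or if a joint passes its speed limit or range.

### The arm

A 6-joint arm with a two-finger parallel gripper is mounted at the origin on the work surface. World frame = base frame: x ahead of the robot, y to its left, z up, the work surface at z = 0. Lengths are in mm, angles in rad, forces in N, time in s.
With the tool pointing down it reaches from about 350 to 975 mm from the base axis. Payload 7.1 kg.
Tool frame: the origin (TCP) lies at the very end of the fingers, on their centre line; the grasp point (between the pads) lies 19 mm behind it (ctrl.grip_point_offset is the distance from the TCP to the grasp point, in mm); z points along the fingers, y is the direction in which the jaws open and shut (so a half turn about z gives the same grasp; the last joint's range is limited). The gripper opens to 88 mm and grips with 3 to 60 N. Pads are 20 mm wide; open, the fingers measure 115 mm over their backs; the gripper's body (75 mm by 178 mm) begins 61 mm behind the grasp point.
Start: joints at [-1.16, 0.423, 1.63, -0, 1.089, -0.019], TCP at [260.445, -568.131, 222.675] pointing down, gripper open.
Joint ranges: [-3, 3], [-0.9, 2.11], [0.09, 2.58], [-1.31, 4.45], [0.11, 2.69], [-2.54, 2.54]. Speed limits (rad/s): [2.39, 2.39, 3.01, 3.14, 3.14, 3.14].

### API

Orientations are given as a rotation vector (axis times angle).
In Python, from workcell import ctrl gives the robot as it stands.
- The arm moves only by the tool move_arm, never from a script. Its argument "increments" is one flat list of numbers, 5 for each row, row after row: the closure in counts, from 0 (fully open) to 255 (shut), then the shift along the tool's x, y, z in mm, then the turn about the tool's z in degrees. In form: [grip, dx, dy, dz, yaw, grip, dx, dy, dz, yaw, ...]. A call has 1 to 12 rows; each row is the pose to reach, as a shift and turn from the pose measured when the call began, along the tool's axes at that moment; what a row does not reach only later rows make up. A row lasts 1/8 s, in which the tool goes at most 62.5 mm and 10.7 degrees, less where a joint would pass 70% of its speed; a pose out of reach is approached as far as the arm can. A call with a gripper value outside its range is refused whole. The fingers move at their own pace and stop on an object; the grip force is fixed at half the most. Time passes only in rows, so rows that repeat a pose let the fingers close. It gives the time, the measured TCP pose, the force and the opening at its end, in the units of the state.
- ctrl.get_obs(): the state, without advancing time (a new reading comes with each control period).
- ctrl.get_image(name): name is "scene" or "top"; returns a dict with "frame" (480x640x3 uint8, red, green, blue), "vertical_fov" (degrees; the focal length in pixels is half the picture's height over the tangent of half this angle, whatever the lens; pixels are square), "cx", "cy" (the principal point, pixels), "pose" (4x4, takes a point from camera to world coordinates). Camera axes: x right, y down, z forward; pixel columns grow to the right and rows downward; lengths in mm; the calibration is good to about 2 mm. A picture is of the moment at which its call begins. There is no depth.
- ctrl.close_job(): hands the job in, once; it reports no verdict.
The state is a dict: "t": time; "qpos": joint angles; "qvel": joint speeds; "joint_torque": joint torques, N m; "ee_pos": TCP position; "orientation": TCP orientation; "ft_force": force on the tool from outside, world axes, zero at the start; "moment": the same for the moment, N m; "width": finger opening in mm.
Only numpy, scipy, OpenCV 4.12 (cv2) and the standard library are available. Lean on these libraries where they do the work, as an engineer would, in place of code of your own. Each camera call takes 0.05 s, during which the arm holds its last target.

## Working session

There is one attempt and no reset: what is moved stays moved. The work goes in short steps, Python scripts to look and compute and a tool call to move; the robot and the scene stay as the last step left them, time stands still between calls to the robot, and variables do not carry over. Pictures are saved under pics/ and viewed, and the job is handed in when it is done.

Besides the shell and the picture viewer there is one more tool, called after ">>>" by a JSON object that holds its "fn" and its "kwargs", one argument or row to a line. move_arm: Moves the arm, as the interface text tells. Its arguments: {"type":"object","properties":{"increments":{"type":"array","items":{"type":"number"}}},"required":["increments"]}

```bash
mkdir -p pics; ls; cat > h.py <<'E'
import numpy as np, cv2
from workcell import ctrl
def snap(name,fn):
    d=ctrl.get_image(name); cv2.imwrite('pics/'+fn+'.png',cv2.cvtColor(d['frame'],cv2.COLOR_RGB2BGR))
    np.savez('pics/'+fn+'.npz',**{k:np.asarray(v) for k,v in d.items()}); return d
def load(fn): return dict(np.load('pics/'+fn+'.npz'))
def K(d):
    f=d['frame'].shape[0]/2/np.tan(np.radians(float(d['vertical_fov']))/2)
    return f,float(d['cx']),float(d['cy'])
def ray(d,u,v):
    f,cx,cy=K(d);P=np.array(d['pose']);r=P[:3,:3]@np.array([(u-cx)/f,(v-cy)/f,1]);return P[:3,3],r/np.linalg.norm(r)
def onz(d,u,v,z):
    o,r=ray(d,u,v);return o+r*(z-o[2])/r[2]
def proj(d,p):
    f,cx,cy=K(d);P=np.array(d['pose']);q=P[:3,:3].T@(np.asarray(p,float)-P[:3,3]);return np.array([cx+f*q[0]/q[2],cy+f*q[1]/q[2]])
def tri(d1,p1,d2,p2):
    o1,r1=ray(d1,*p1);o2,r2=ray(d2,*p2)
    s=np.linalg.lstsq(np.c_[r1,-r2],o2-o1,rcond=None)[0];a=o1+s[0]*r1;b=o2+s[1]*r2
    return (a+b)/2,np.linalg.norm(a-b)
def st():
    o=ctrl.get_obs();
    for k in('t','ee_pos','orientation','ft_force','width','qpos'):print(k,np.round(o[k],3))
    return o
E
python3 - <<'E'
from h import *
st()
for n in('scene','top'):
    d=snap(n,n+'0');print(n,K(d),np.round(d['pose'],3).tolist())
E
```

```text
pics
t 0.0
ee_pos [ 260.229 -567.628  221.891]
orientation [-3.068 -0.67   0.   ]
ft_force [-0.042  0.294  0.045]
width 87.83
qpos [-1.16   0.424  1.631  0.     1.089 -0.019]
scene (np.float64(437.2241322647721), 317.46063987798254, 239.63122356855763) [[0.896, 0.247, -0.37, 910.021], [0.444, -0.529, 0.723, -831.018], [-0.017, -0.812, -0.584, 732.554], [0.0, 0.0, 0.0, 1.0]]
top (np.float64(599.2688978374367), 325.4473626099176, 238.14992320720995) [[0.027, -0.995, 0.091, 368.683], [-1.0, -0.027, 0.005, -87.734], [-0.002, -0.091, -0.996, 1740.977], [0.0, 0.0, 0.0, 1.0]]
```

View pics/scene0.png

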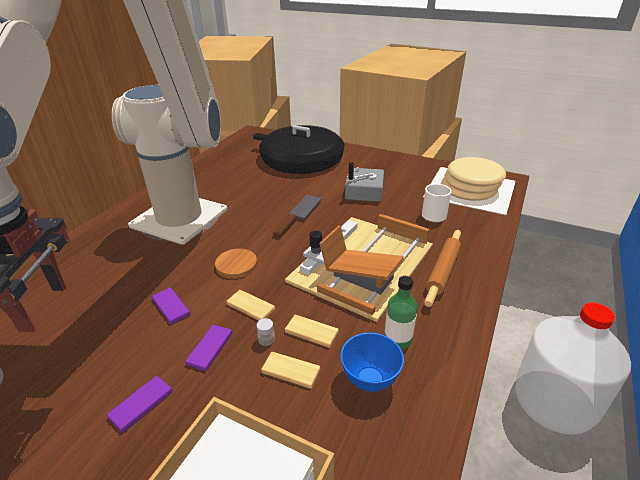

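View pics/top0.png

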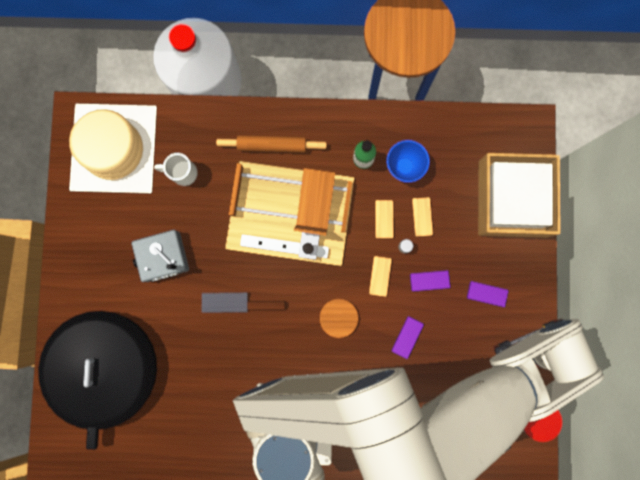

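The pictures show three pale boards at top-image pixels (384,219), (422,217) and (381,276). The three purple look-alikes at (430,281), (488,294) and (408,338) are not meant. I'll enlarge the crop to confirm, and measure.

```bash
python3 - <<'E'
from h import *
d=load('top0');im=cv2.cvtColor(d['frame'],cv2.COLOR_RGB2BGR)
a=cv2.resize(im[150:330,120:300],None,fx=3.3,fy=3.3,interpolation=cv2.INTER_CUBIC)
b=cv2.resize(im[150:320,220:450],None,fx=3.4,fy=3.4,interpolation=cv2.INTER_CUBIC)
cv2.imwrite('pics/cropA.png',a);cv2.imwrite('pics/cropB.png',b)
d2=load('scene0');im2=cv2.cvtColor(d2['frame'],cv2.COLOR_RGB2BGR)
cv2.imwrite('pics/cropC.png',cv2.resize(im2[150:330,270:450],None,fx=3.3,fy=3.3,interpolation=cv2.INTER_CUBIC))
hsv=cv2.cvtColor(im,cv2.COLOR_BGR2HSV)
for p in[(384,219),(422,217),(381,276),(260,170),(430,281)]:print(p,hsv[p[1],p[0]])
m=cv2.inRange(hsv,(14,60,170),(30,170,255))
cs,_=cv2.findContours(m,cv2.RETR_EXTERNAL,cv2.CHAIN_APPROX_NONE)
for c in cs:
    if 150<cv2.contourArea(c)<2500:
        P=np.array([onz(d,u,v,14)[:2] for u,v in c[:,0].astype(float)],np.float32)
        r=cv2.minAreaRect(P);print('px',c[:,0].mean(0).round(1),'world',np.round(r[0],1),np.round(r[1],1),round(r[2],1))
E
```

```text
(384, 219) [ 24 113 252]
(422, 217) [ 23 114 252]
(381, 276) [ 24 115 252]
(260, 170) [ 24 109 247]
(430, 281) [141 175 201]
px [ 16.1 471.4] world [-152.1  768.1] [30.  67.2] 15.4
px [379.7 275.8] world [ 421.3 -238.2] [ 52.8 113. ] 83.4
px [ 15.5 228. ] world [529.2 822.5] [91.7 57.8] 89.0
px [383.7 218.6] world [ 587.1 -247.5] [111.3  52.3] 1.1
px [422.  216.5] world [ 597.7 -357.9] [112.1  53.5] 5.7
px [337.5 204.6] world [ 621.6 -111.6] [44.7 95.1] 84.0
px [271.8 170.8] world [719.9  86.8] [191.   34.7] 83.1
```

View pics/cropB.png

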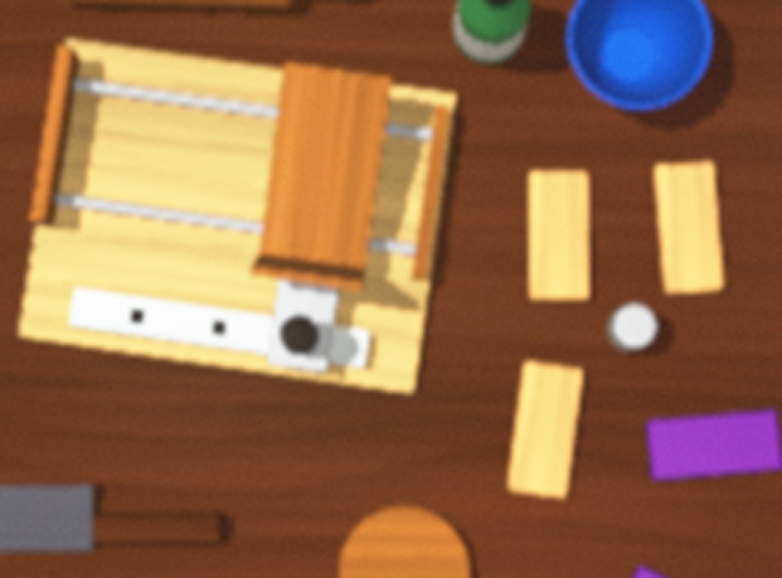

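View pics/cropC.png

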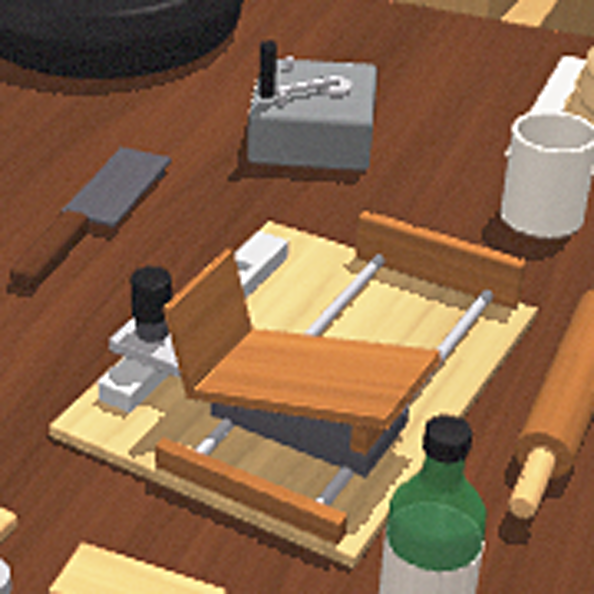

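View pics/cropA.png

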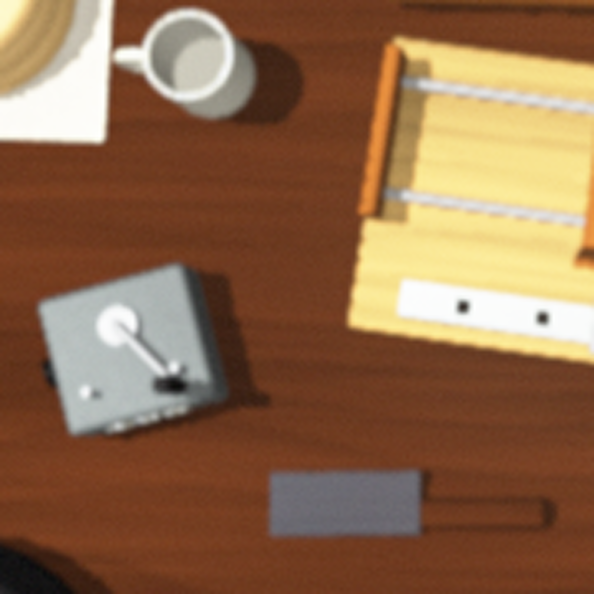

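```bash
python3 - <<'E'
from h import *
d=load('top0');s=load('scene0')
B=lambda x,y:(220+(x+.5)/3.4-.5,150+(y+.5)/3.4-.5)
A=lambda x,y:(120+(x+.5)/3.3-.5,150+(y+.5)/3.3-.5)
C=lambda x,y:(270+(x+.5)/3.3-.5,150+(y+.5)/3.3-.5)
c=np.array([onz(d,*B(*p),12) for p in[(66,38),(457,93),(415,392),(19,338)]])
print('rack',c.round(1).tolist(),'centre',c.mean(0).round(1))
for i in range(4):
    e=c[(i+1)%4]-c[i];print(np.linalg.norm(e).round(1),np.degrees(np.arctan2(e[1],e[0])).round(1))
h=[onz(d,*B(*p),30) for p in[(137,316),(218,327)]];print('holes',np.round(h,1).tolist())
print('knob top', onz(d,*B(298,335),102).round(1), tri(d,B(298,335),s,C(152,279)))
print('lever pivot~75',onz(d,*A(117,325),75).round(1),'post top',onz(d,*A(168,384),120).round(1), tri(d,A(168,384),s,C(268,45)))
cc=np.array([onz(d,*A(*p),56) for p in[(38,303),(185,264),(227,395),(72,437)]]);print('ctr',cc.round(1).tolist())
# shelf low/hi ends
for p in[(287,62),(390,76),(255,268),(362,288)]:print(p,onz(d,*B(*p),100).round(1))
yaw=np.radians(-6.5)
print(proj(d,[0,0,0]))
# world pts of the tall objects
E
```

```text
rack [[747.4, 180.4, 12.0], [708.4, -157.8, 12.0], [450.3, -128.1, 12.0], [487.1, 209.9, 12.0]] centre [598.3  26.1  12. ]
340.5 -96.6
259.8 173.4
340.0 83.8
262.0 -6.5
holes [[507.1, 108.1, 30.0], [499.7, 39.5, 30.0]]
knob top [489.5 -30.6 102. ] (array([492.0388224 , -29.06116521,  99.03986832]), np.float64(5.4793506453408405))
lever pivot~75 [480.  394.8  75. ] post top [429.7 337.3 120. ] (array([432.30713122, 338.50853911, 120.85954344]), np.float64(6.024036305595465))
ctr [[498.3, 468.9, 56.0], [535.2, 344.8, 56.0], [424.1, 303.3, 56.0], [384.8, 433.5, 56.0]]
(287, 62) [713.  -14.7 100. ]
(390, 76) [703.7 -99.2 100. ]
(255, 268) [543.   6. 100.]
(362, 288) [529.1 -81.1 100. ]
[292.49280664 422.51439184]
```

```bash
cat >> h.py <<'E'
from scipy.spatial.transform import Rotation as R
def inc(*wps):
    "each wp: x,y,z,angle of tool x in world (deg)"
    o=ctrl.get_obs();p=np.array(o['ee_pos']);M=R.from_rotvec(o['orientation']).as_matrix()
    a0=np.degrees(np.arctan2(M[1,0],M[0,0]))
    print('t %.2f'%o['t'],'pos',p.round(1),'toolx %.1f'%a0,'tilt',M[:,2].round(3),'F',np.round(o['ft_force'],1),'w %.1f'%o['width'],'q6 %.2f'%o['qpos'][5])
    for w in wps:
        t=M.T@(np.array(w[:3])-p);y=-(w[3]-a0);y=(y+180)%360-180
        print(w,'->',t.round(1),'yaw %.1f'%y)
E
python3 - <<'E'
from h import *
inc((491.5,-30,160,-6.4),(491.5,-30,110,-6.4),(491.5,-30,66,-6.4))
d=load('top0')
print('pot',onz(d,406,245,50).round(1))
E
```

```text
t 0.10 pos [ 260.3 -567.7  222. ] toolx 24.6 tilt [-0.001  0.001 -1.   ] F [-0.8  0.4 -0.9] w 87.8 q6 -0.02
(491.5, -30, 160, -6.4) -> [ 434.3 -392.3   62.5] yaw 31.0
(491.5, -30, 110, -6.4) -> [ 434.3 -392.2  112.5] yaw 31.0
(491.5, -30, 66, -6.4) -> [ 434.3 -392.2  156.5] yaw 31.0
pot [ 509.9 -307.7   50. ]
```

>>> {"fn": "move_arm", "kwargs": {
  "increments": [0,434,-392,10,31,0,434,-392,10,31,0,434,-392,10,31,0,434,-392,10,31,0,434,-392,10,31,0,434,-392,10,31,0,434,-392,10,31,0,434,-392,10,31,0,434,-392,10,31,0,434,-392,62,31,0,434,-392,90,31,0,434,-392,90,31]
}}

```text
t: 1.6
ee_pos: [489.6, -29.8, 130.6]
orientation: [-3.135, 0.173, 0.009]
ft_force: [-0.4, 0.3, 0.6]
width: 87.8
```

```bash
python3 - <<'E'
from h import *
inc((491.5,-30,110,-6.4),(491.5,-30,66,-6.4))
E
```

```text
t 1.60 pos [489.6 -29.8 130.6] toolx -6.3 tilt [-0.006  0.002 -1.   ] F [-0.4  0.3  0.6] w 87.8 q6 1.59
(491.5, -30, 110, -6.4) -> [ 2.1 -0.  20.6] yaw 0.1
(491.5, -30, 66, -6.4) -> [ 2.3  0.  64.6] yaw 0.1
```

>>> {"fn": "move_arm", "kwargs": {
  "increments": [0,2,0,25,0,0,2,0,50,0,0,2,0,64,0,0,2,0,64,0,0,2,0,64,0,255,2,0,64,0,255,2,0,64,0,255,2,0,64,0,255,2,0,64,0,255,2,0,64,0]
}}

```text
t: 2.85
ee_pos: [491.1, -29.9, 66.6]
orientation: [-3.135, 0.173, 0.009]
ft_force: [0.5, -0.3, -0.7]
width: 41.6
```

```bash
python3 - <<'E'
from h import *
inc((491.5,-30,82,-6.4))
d=snap('scene','g1')
cv2.imwrite('pics/g1c.png',cv2.resize(cv2.cvtColor(d['frame'],cv2.COLOR_RGB2BGR)[120:320,230:450],None,fx=3,fy=3))
E
```

```text
t 2.85 pos [491.1 -29.9  66.6] toolx -6.3 tilt [-0.006  0.002 -1.   ] F [ 0.5 -0.3 -0.7] w 41.6 q6 1.59
(491.5, -30, 82, -6.4) -> [  0.3   0.  -15.4] yaw 0.1
```

View pics/g1c.png

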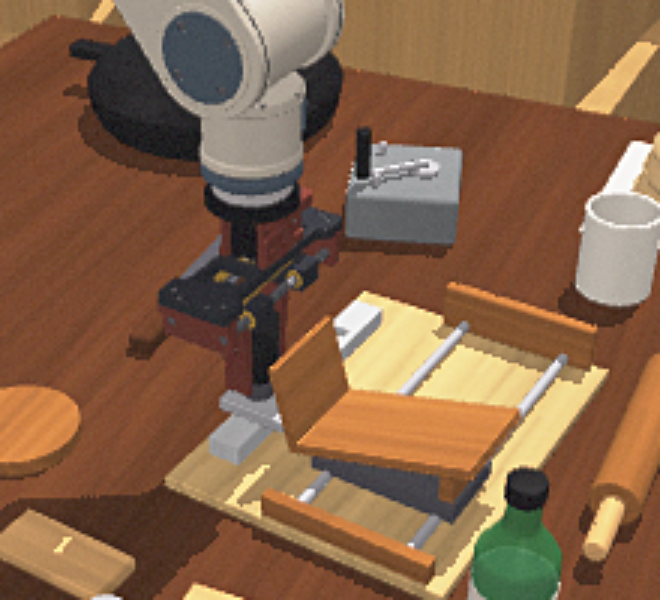

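>>> {"fn": "move_arm", "kwargs": {
  "increments": [255,0,0,0,0,255,0,0,0,0,255,0,0,0,0,255,0,0,-5,0,255,0,0,-10,0,255,0,0,-15,0,255,0,0,-15,0]
}}

```text
t: 3.78
ee_pos: [491.2, -28.5, 81.2]
orientation: [-3.133, 0.174, 0.009]
ft_force: [2.6, 10.5, -8.3]
width: 31.0
```

```bash
python3 - <<'E'
from h import *
e=np.array([.1115,.9938]);b=np.array([491.1,-29.9])
inc(*[(*(b+e*k),81.8,-6.4) for k in (35,70,72)])
d=snap('scene','g2')
cv2.imwrite('pics/g2c.png',cv2.resize(cv2.cvtColor(d['frame'],cv2.COLOR_RGB2BGR)[180:320,270:430],None,fx=4,fy=4))
E
```

```text
t 3.77 pos [491.2 -28.5  81.2] toolx -6.4 tilt [-0.006  0.004 -1.   ] F [ 2.6 10.5 -8.3] w 31.0 q6 1.59
(np.float64(495.0025), np.float64(4.883000000000003), 81.8, -6.4) -> [  0.1 -33.6  -0.5] yaw 0.0
(np.float64(498.90500000000003), np.float64(39.666000000000004), 81.8, -6.4) -> [  0.1 -68.6  -0.4] yaw 0.0
(np.float64(499.12800000000004), np.float64(41.653600000000004), 81.8, -6.4) -> [  0.1 -70.6  -0.4] yaw 0.0
```

View pics/g2c.png

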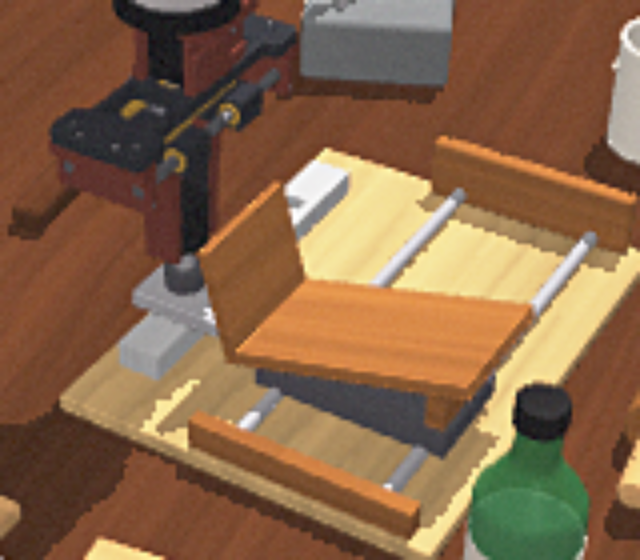

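>>> {"fn": "move_arm", "kwargs": {
  "increments": [255,0,-10,-1,0,255,0,-20,-1,0,255,0,-30,-1,0,255,0,-40,-1,0,255,0,-50,-1,0,255,0,-60,-1,0,255,0,-66,-1,0,255,0,-70,-1,0,255,0,-70,-1,0,255,0,-70,-1,0]
}}

```text
t: 5.08
ee_pos: [499.3, 41.2, 82.4]
orientation: [-3.133, 0.174, 0.009]
ft_force: [4.5, 1.1, -7.8]
width: 31.7
```

```bash
python3 - <<'E'
from h import *
inc((499.4,41.2,81.8,-6.4))
d=snap('scene','g3');snap('top','g3t')
cv2.imwrite('pics/g3c.png',cv2.resize(cv2.cvtColor(d['frame'],cv2.COLOR_RGB2BGR)[180:320,270:430],None,fx=4,fy=4))
E
```

```text
t 5.08 pos [499.3  41.2  82.4] toolx -6.4 tilt [-0.005  0.004 -1.   ] F [ 4.5  1.1 -7.8] w 31.7 q6 1.73
(499.4, 41.2, 81.8, -6.4) -> [ 0.1 -0.   0.6] yaw 0.0
```

View pics/g3c.png

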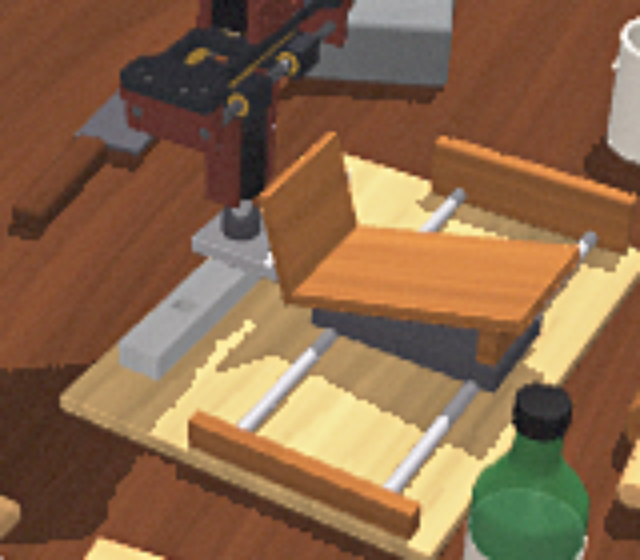

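Tray carried to the middle. Lowering 16 mm with the knob still held.

>>> {"fn": "move_arm", "kwargs": {
  "increments": [255,0,0,4,0,255,0,0,8,0,255,0,0,12,0,255,0,0,15,0,255,0,0,15,0]
}}

```text
t: 5.8
ee_pos: [499.2, 41.0, 67.2]
orientation: [-3.133, 0.175, 0.009]
ft_force: [4.8, -1.2, -4.1]
width: 31.4
```

```bash
python3 - <<'E'
from h import *
inc((499.4,41.2,66.8,-6.4))
d=snap('scene','g4')
cv2.imwrite('pics/g4c.png',cv2.resize(cv2.cvtColor(d['frame'],cv2.COLOR_RGB2BGR)[180:320,270:430],None,fx=4,fy=4))
E
```

```text
t 5.80 pos [499.2  41.   67.2] toolx -6.4 tilt [-0.005  0.004 -1.   ] F [ 4.8 -1.2 -4.1] w 31.4 q6 1.73
(499.4, 41.2, 66.8, -6.4) -> [ 0.2 -0.2  0.4] yaw 0.0
```

View pics/g4c.png

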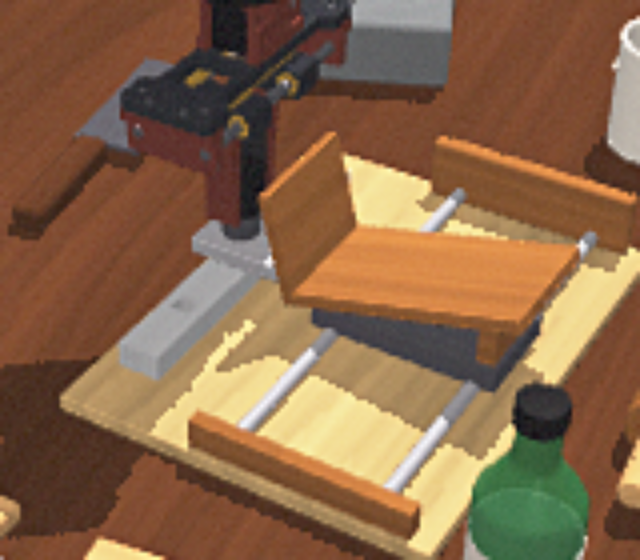

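>>> {"fn": "move_arm", "kwargs": {
  "increments": [130,0,0,0,0,130,0,0,0,0,130,0,0,0,0,130,0,0,0,0,255,0,0,0,0,255,0,0,0,0,255,0,0,0,0,255,0,-5,0,0,255,0,-5,0,0]
}}

```text
t: 6.98
ee_pos: [499.4, 43.8, 67.4]
orientation: [3.137, -0.172, -0.01]
ft_force: [-1.2, -18.4, 2.7]
width: 31.4
```

```bash
python3 - <<'E'
from h import *
inc((499.4,41.2,66.8,-6.4))
E
```

```text
t 6.97 pos [499.4  43.8  67.4] toolx -6.3 tilt [-0.006  0.    -1.   ] F [ -1.2 -18.4   2.7] w 31.4 q6 1.74
(499.4, 41.2, 66.8, -6.4) -> [0.2 2.6 0.6] yaw 0.1
```

>>> {"fn": "move_arm", "kwargs": {
  "increments": [255,0,3,0,0,0,0,3,0,0,0,0,3,0,0,0,0,3,0,0,0,0,3,0,0,0,0,3,0,0,0,0,3,-50,0,0,0,3,-100,0,0,0,60,-140,0,0,0,120,-140,0,0,0,180,-140,0,0,0,240,-140,0]
}}

```text
t: 8.48
ee_pos: [473.8, -196.7, 208.0]
orientation: [3.136, -0.172, -0.008]
ft_force: [1.2, 0.1, 0.7]
width: 87.6
```

```bash
python3 - <<'E'
from h import *
inc((421.3,-238.2,100,-6.6))
d=snap('top','b1t');s=snap('scene','b1s')
im=cv2.cvtColor(d['frame'],cv2.COLOR_RGB2BGR)
cv2.imwrite('pics/b1t_c.png',cv2.resize(im[140:320,220:420],None,fx=3.3,fy=3.3,interpolation=cv2.INTER_CUBIC))
cv2.imwrite('pics/b1s_c.png',cv2.resize(cv2.cvtColor(s['frame'],cv2.COLOR_RGB2BGR)[190:330,270:450],None,fx=4,fy=4,interpolation=cv2.INTER_CUBIC))
hsv=cv2.cvtColor(im,cv2.COLOR_BGR2HSV)
m=cv2.inRange(hsv,(14,60,150),(30,170,255))
for c in cv2.findContours(m,cv2.RETR_EXTERNAL,cv2.CHAIN_APPROX_NONE)[0]:
    if 150<cv2.contourArea(c)<2500:
        P=np.array([onz(d,u,v,14)[:2] for u,v in c[:,0].astype(float)],np.float32)
        r=cv2.minAreaRect(P);print('px',c[:,0].mean(0).round(1),'world',np.round(r[0],1),np.round(r[1],1),round(r[2],1))
E
```

```text
t 8.47 pos [ 473.8 -196.7  208. ] toolx -6.3 tilt [-0.005 -0.    -1.   ] F [1.2 0.1 0.7] w 87.6 q6 1.27
(421.3, -238.2, 100, -6.6) -> [-47.1  46.9 108.3] yaw 0.3
px [ 16.1 471.5] world [-152.   769.3] [32.  69.4] 15.4
px [379.8 274. ] world [ 428.8 -238.9] [61.6 54.5] 67.6
px [ 13.5 292.8] world [346.2 806.5] [434.9  90.1] 4.4
px [384.7 210.8] world [ 606.1 -247.1] [73.2 52.4] 1.1
px [422.1 216. ] world [ 597.1 -357.7] [114.4  54.3] 5.4
px [325.7 203.4] world [627.8 -76.4] [115.5  91.4] 83.3
px [339.2 192.3] world [637.2 -82.8] [130.2 162.3] 82.4
px [260.1 169. ] world [723.4 122.2] [120.7  35.6] 83.3
```

View pics/b1t_c.png

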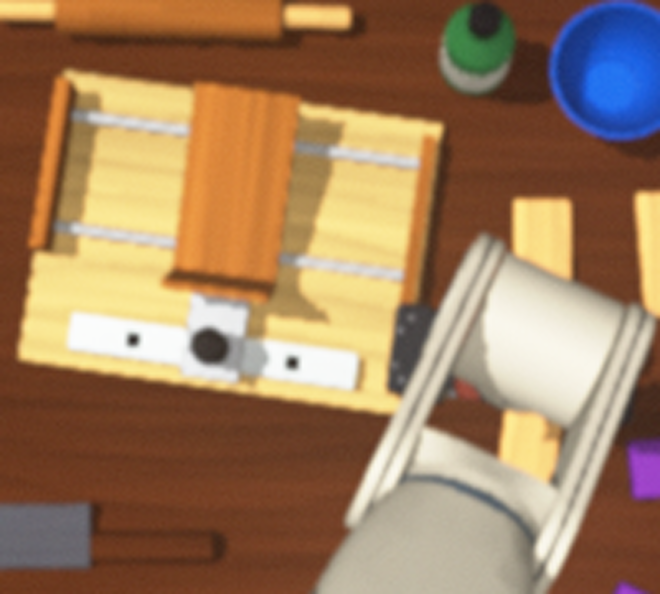

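View pics/b1s_c.png

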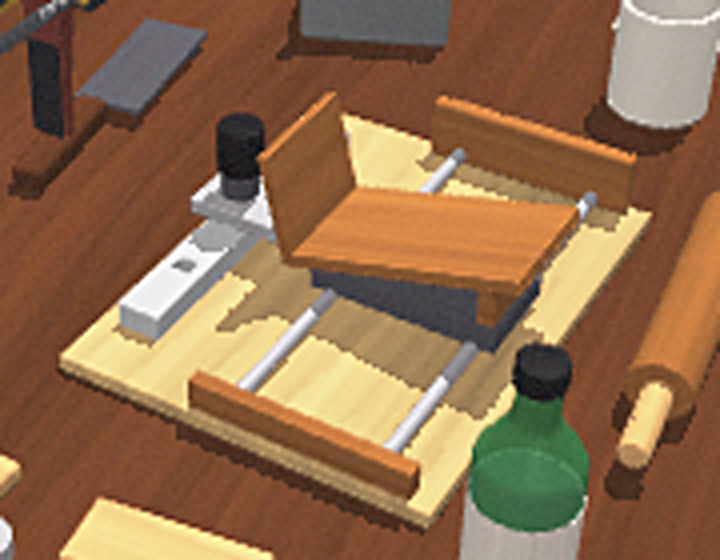

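```bash
python3 - <<'E'
from h import *
d=load('b1t');s=load('b1s')
T=lambda x,y:(220+(x+.5)/3.3-.5,140+(y+.5)/3.3-.5)
S=lambda x,y:(270+(x+.5)/4-.5,190+(y+.5)/4-.5)
for n,a,b in [('up -y',(300,98),(519,284)),('up +y',(195,83),(580,208)),('bstop top -y',None,(262,158)),('bstop top +y',None,(335,94)),('knob',(210,346),(241,123))]:
    if a: print(n,tri(d,T(*a),s,S(*b)))
ex=np.array([.9938,-.1115]);ey=np.array([.1115,.9938]);k=np.array([499.4,41.2])
for n,b,z in [('foot-y',(292,262),50.5),('foot+y',(355,190),50.5),('bt -y',(262,158),118),('bt+y',(335,94),118),('up-y',(519,284),92),('up+y',(580,208),92)]:
    q=onz(s,*S(*b),z)[:2]-k; print(n,(q@ex).round(1),(q@ey).round(1))
im=cv2.cvtColor(d['frame'],cv2.COLOR_RGB2BGR)
cv2.imwrite('pics/b1t_z.png',cv2.resize(im[215:250,260:320],None,fx=12,fy=12,interpolation=cv2.INTER_CUBIC))
E
```

```text
up -y (array([713.2957811 , -31.81384545,  90.73117309]), np.float64(4.17901696652335))
up +y (array([723.94681259,  57.55846129,  90.22262331]), np.float64(4.213095919831046))
knob (array([500.29683527,  36.96106768, 103.72739989]), np.float64(6.070999972098694))
foot-y 72.9 -53.2
foot+y 69.3 37.2
bt -y 46.8 -47.6
bt+y 49.5 41.1
up-y 222.9 -48.7
up+y 223.7 40.5
```

View pics/b1t_z.png

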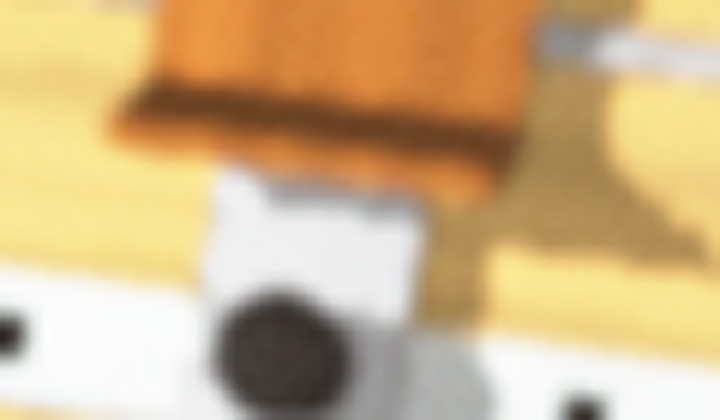

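>>> {"fn": "move_arm", "kwargs": {
  "increments": [0,-46,45,50,0,0,-46,45,100,0,0,-46,45,150,0,0,-46,45,180,0,0,-46,45,195,0,0,-46,45,202,0,0,-46,45,202,0,0,-46,45,202,0]
}}

```text
t: 9.57
ee_pos: [422.5, -239.7, 7.1]
orientation: [3.134, -0.18, -0.005]
ft_force: [0.5, 0.7, -0.4]
width: 88.0
```

```bash
python3 - <<'E'
from h import *
inc((422.5,-237,5,-6.6))
s=snap('scene','b2s')
cv2.imwrite('pics/b2s_c.png',cv2.resize(cv2.cvtColor(s['frame'],cv2.COLOR_RGB2BGR)[210:400,170:380],None,fx=3.5,fy=3.5,interpolation=cv2.INTER_CUBIC))
E
```

```text
t 9.57 pos [ 422.5 -239.7    7.1] toolx -6.6 tilt [-0.004 -0.002 -1.   ] F [ 0.5  0.7 -0.4] w 88.0 q6 1.15
(422.5, -237, 5, -6.6) -> [-0.3 -2.7  2.1] yaw 0.0
```

View pics/b2s_c.png

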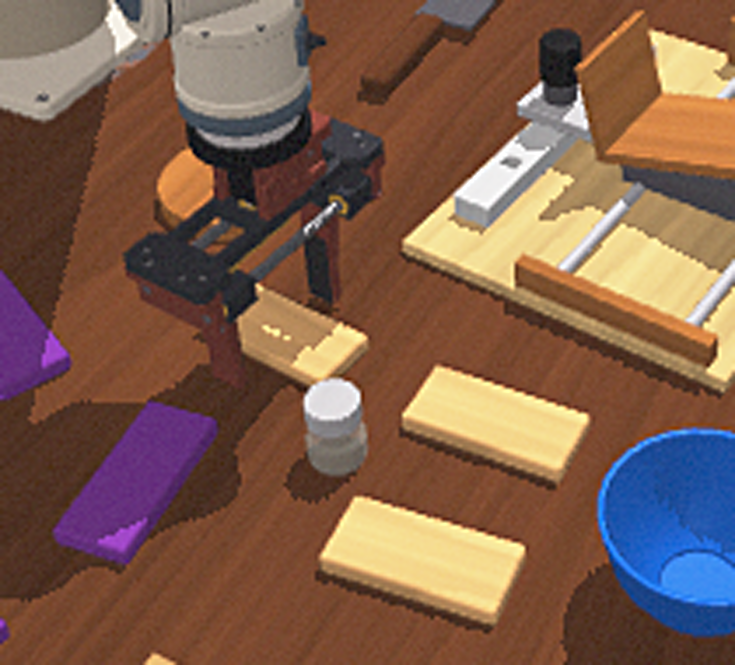

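>>> {"fn": "move_arm", "kwargs": {
  "increments": [255,0,-3,2,0,255,0,-3,2,0,255,0,-3,2,0,255,0,-3,2,0,255,0,-3,2,0,255,0,-3,2,0,255,0,-3,2,0,255,0,-3,-20,0,255,0,-3,-60,0,255,0,-3,-120,0,255,0,-3,-145,0]
}}

```text
t: 11.0
ee_pos: [424.3, -237.0, 155.0]
orientation: [3.132, -0.18, 0.0]
ft_force: [-0.0, 0.9, -0.4]
width: 49.8
```

```bash
python3 - <<'E'
from h import *
ex=np.array([.9938,-.1115]);k=np.array([499.4,41.2])
f=lambda s,z:(*(k+ex*s),z,-6.4)
inc(f(131,150),f(131,100),f(131,87))
s=snap('scene','b3s')
cv2.imwrite('pics/b3s_c.png',cv2.resize(cv2.cvtColor(s['frame'],cv2.COLOR_RGB2BGR)[150:400,170:420],None,fx=2.4,fy=2.4,interpolation=cv2.INTER_CUBIC))
E
```

```text
t 11.00 pos [ 424.3 -237.   155. ] toolx -6.6 tilt [-0.    -0.004 -1.   ] F [-0.   0.9 -0.4] w 49.8 q6 1.16
(np.float64(629.5878), np.float64(26.593500000000002), 150, -6.4) -> [ 173.7 -285.4    3.8] yaw -0.2
(np.float64(629.5878), np.float64(26.593500000000002), 100, -6.4) -> [ 173.7 -285.6   53.8] yaw -0.2
(np.float64(629.5878), np.float64(26.593500000000002), 87, -6.4) -> [ 173.7 -285.7   66.8] yaw -0.2
```

View pics/b3s_c.png

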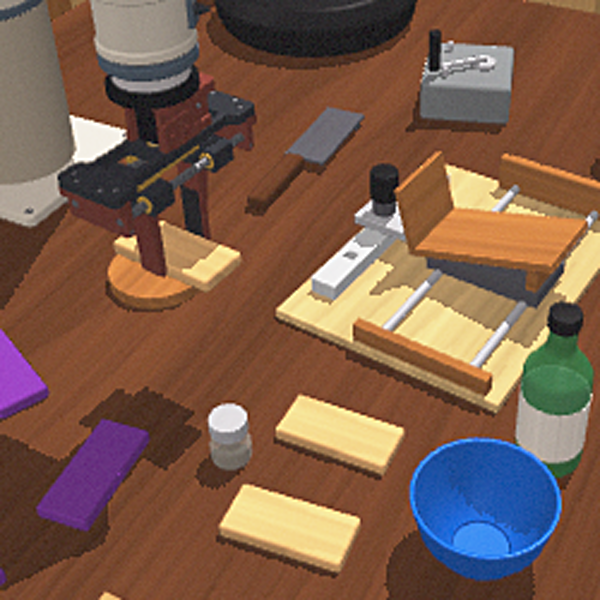

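>>> {"fn": "move_arm", "kwargs": {
  "increments": [255,30,-50,0,0,255,60,-100,0,0,255,90,-150,0,0,255,120,-200,0,0,255,150,-250,0,0,255,174,-286,0,0,255,174,-286,10,0,255,174,-286,40,0,255,174,-286,56,0,255,174,-286,60,0,255,174,-286,60,0]
}}

```text
t: 12.42
ee_pos: [631.0, 25.8, 95.8]
orientation: [3.131, -0.181, 0.004]
ft_force: [0.6, -0.1, -0.2]
width: 49.7
```

```bash
cat >> h.py <<'E'
ex=np.array([.9938,-.1115]);ey=np.array([.1115,.9938]);k0=np.array([499.4,41.2])
fs=lambda s,z:(*(k0+ex*s),z,-6.4)
def crop(fn,s,r0,r1,c0,c1,f):
    cv2.imwrite('pics/'+fn+'.png',cv2.resize(cv2.cvtColor(s['frame'],cv2.COLOR_RGB2BGR)[r0:r1,c0:c1],None,fx=f,fy=f,interpolation=cv2.INTER_CUBIC))
E
python3 - <<'E'
from h import *
inc(fs(131,87),fs(131,74))
s=snap('scene','b4s');crop('b4c',s,170,320,280,450,4)
E
```

```text
t 12.43 pos [631.   25.8  95.8] toolx -6.6 tilt [ 0.002 -0.006 -1.   ] F [ 0.6 -0.1 -0.2] w 49.7 q6 1.72
(np.float64(629.5878), np.float64(26.593500000000002), 87, -6.4) -> [-1.6 -0.7  8.8] yaw -0.2
(np.float64(629.5878), np.float64(26.593500000000002), 74, -6.4) -> [-1.6 -0.7 21.8] yaw -0.2
```

View pics/b4c.png

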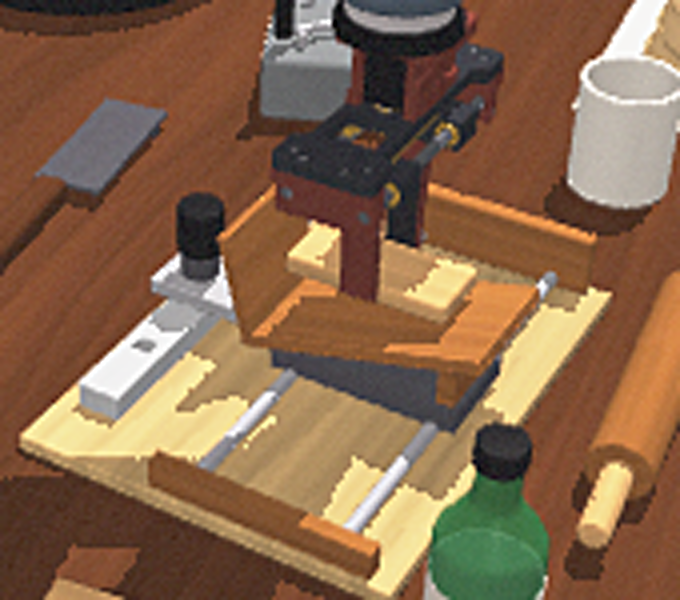

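>>> {"fn": "move_arm", "kwargs": {
  "increments": [255,-1,-1,5,0,255,-1,-1,9,0,255,-1,-1,12,0,255,-1,-1,14,0,255,-1,-1,14,0]
}}

```text
t: 13.1
ee_pos: [630.5, 27.0, 82.3]
orientation: [3.131, -0.18, 0.005]
ft_force: [-1.9, 1.1, 3.7]
width: 49.6
```

```bash
python3 - <<'E'
from h import *
inc(fs(131,74))
s=snap('scene','b5s');crop('b5c',s,190,300,310,450,5)
E
```

```text
t 13.10 pos [630.5  27.   82.3] toolx -6.6 tilt [ 0.003 -0.006 -1.   ] F [-1.9  1.1  3.7] w 49.6 q6 1.72
(np.float64(629.5878), np.float64(26.593500000000002), 74, -6.4) -> [-0.8  0.5  8.3] yaw -0.2
```

View pics/b5c.png

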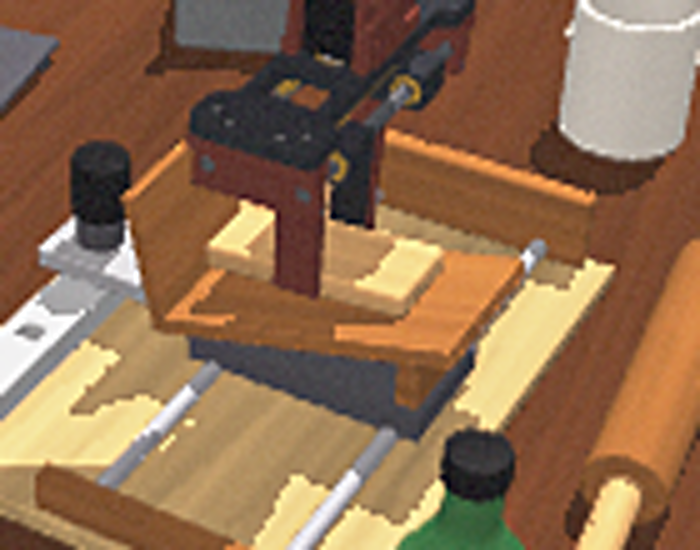

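>>> {"fn": "move_arm", "kwargs": {
  "increments": [255,0,0,2,0,255,0,0,4,0,255,0,0,6,0,255,0,0,8,0,255,0,0,8,0]
}}

```text
t: 13.78
ee_pos: [630.6, 27.0, 74.2]
orientation: [3.131, -0.181, 0.005]
ft_force: [-1.5, 0.6, 2.1]
width: 49.6
```

```bash
python3 - <<'E'
from h import *
inc(fs(131,74))
s=snap('scene','b6s');crop('b6c',s,190,300,310,450,5)
E
```

```text
t 13.78 pos [630.6  27.   74.2] toolx -6.6 tilt [ 0.003 -0.006 -1.   ] F [-1.5  0.6  2.1] w 49.6 q6 1.72
(np.float64(629.5878), np.float64(26.593500000000002), 74, -6.4) -> [-1.   0.5  0.2] yaw -0.2
```

View pics/b6c.png

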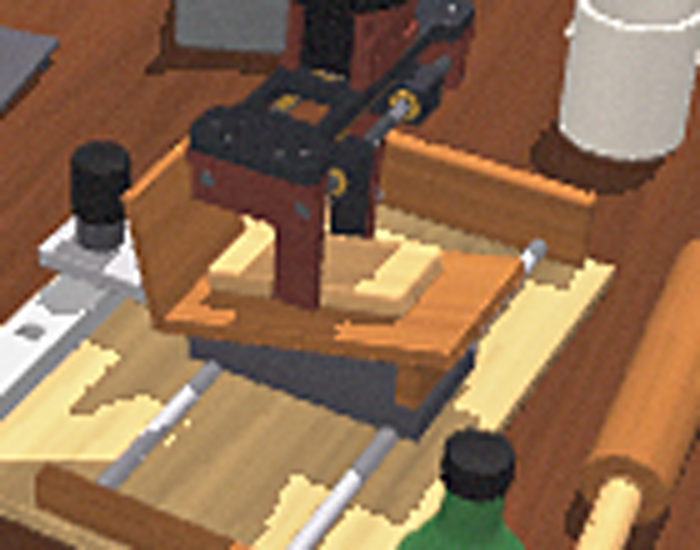

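>>> {"fn": "move_arm", "kwargs": {
  "increments": [255,0,0,2,0,255,0,0,2,0,255,-3,0,2.8,0,255,-6,0,3.6,0,255,-8,0,4.2,0,255,-8,0,4.2,0]
}}

```text
t: 14.58
ee_pos: [622.4, 27.9, 70.0]
orientation: [3.131, -0.181, 0.005]
ft_force: [-0.6, -0.4, 3.1]
width: 49.7
```

```bash
python3 - <<'E'
from h import *
inc(fs(120,74))
s=snap('scene','b7s');crop('b7c',s,190,300,310,450,5)
E
```

```text
t 14.57 pos [622.4  27.9  70. ] toolx -6.6 tilt [ 0.003 -0.006 -1.   ] F [-0.6 -0.4  3.1] w 49.7 q6 1.72
(np.float64(618.656), np.float64(27.82), 74, -6.4) -> [-3.7  0.5 -4. ] yaw -0.2
```

View pics/b7c.png

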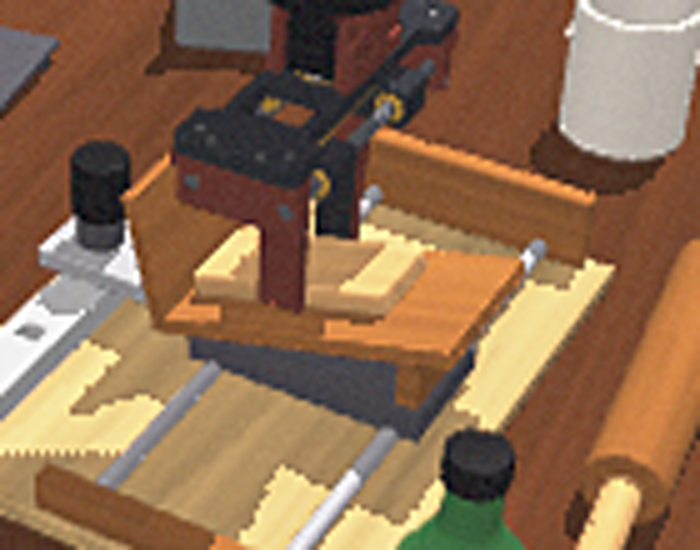

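>>> {"fn": "move_arm", "kwargs": {
  "increments": [255,-3,0,1.8,0,255,-6,0,2.6,0,255,-9,0,3.4,0,255,-12,0,4.2,0,255,-12,0,4.2,0]
}}

```text
t: 15.25
ee_pos: [615.7, 28.9, 68.0]
orientation: [3.131, -0.181, 0.022]
ft_force: [8.8, -2.5, 6.4]
width: 49.7
```

```bash
python3 - <<'E'
from h import *
inc(fs(120,74))
s=snap('scene','b8s');crop('b8c',s,190,300,310,450,5)
E
```

```text
t 15.25 pos [615.7  28.9  68. ] toolx -6.6 tilt [ 0.014 -0.006 -1.   ] F [ 8.8 -2.5  6.4] w 49.7 q6 1.72
(np.float64(618.656), np.float64(27.82), 74, -6.4) -> [ 3.2  0.8 -5.9] yaw -0.2
```

View pics/b8c.png

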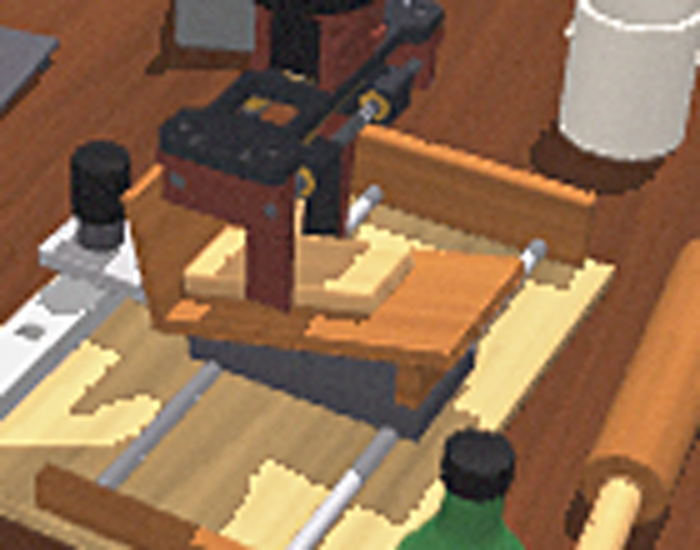

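>>> {"fn": "move_arm", "kwargs": {
  "increments": [255,0,0,0,0,60,0,0,0,0,60,0,0,0,0,60,0,0,0,0,60,0,0,-10,0,0,0,0,-50,0,0,20,40,-100,0,0,20,90,-120,0,0,20,150,-120,0,0,20,210,-120,0]
}}

```text
t: 16.55
ee_pos: [609.8, -182.9, 190.7]
orientation: [3.131, -0.18, 0.025]
ft_force: [1.4, 0.9, 0.5]
width: 87.7
```

```bash
python3 - <<'E'
from h import *
inc((588.5,-246,70,1.1),(588.5,-246,5,1.1))
s=snap('scene','b9s');crop('b9c',s,190,300,310,450,5)
d=snap('top','b9t');crop('b9tc',d,140,320,220,460,3)
im=cv2.cvtColor(d['frame'],cv2.COLOR_RGB2BGR);hsv=cv2.cvtColor(im,cv2.COLOR_BGR2HSV)
m=cv2.inRange(hsv,(14,60,150),(30,170,255))
for c in cv2.findContours(m,cv2.RETR_EXTERNAL,cv2.CHAIN_APPROX_NONE)[0]:
    if 150<cv2.contourArea(c)<2500:
        P=np.array([onz(d,u,v,14)[:2] for u,v in c[:,0].astype(float)],np.float32)
        r=cv2.minAreaRect(P);print('px',c[:,0].mean(0).round(1),'world',np.round(r[0],1),np.round(r[1],1),round(r[2],1))
E
```

```text
t 16.55 pos [ 609.8 -182.9  190.7] toolx -6.6 tilt [ 0.015 -0.007 -1.   ] F [1.4 0.9 0.5] w 87.7 q6 1.38
(588.5, -246, 70, 1.1) -> [-15.8  64.5 120.8] yaw -7.7
(588.5, -246, 5, 1.1) -> [-16.9  64.2 185.8] yaw -7.7
px [ 15.9 471.5] world [-151.7  769.4] [32.1 69.1] 14.6
px [312.4 232.7] world [542.2 -39. ] [97.1 70.3] 82.0
px [ 13.7 292.7] world [346.2 806.5] [434.9  90.1] 4.4
px [421.9 215.9] world [ 597.5 -356.2] [113.7  53.4] 3.1
px [320.  202.8] world [628.4 -64.8] [91.7 92.9] 84.2
px [288.7 203.8] world [624.   30.7] [ 57.2 119.5] 84.7
px [327.5 177.8] world [701.  -82.4] [111.6  37.4] 83.7
px [260.1 168.9] world [723.4 122.2] [120.7  35.6] 83.3
```

View pics/b9c.png

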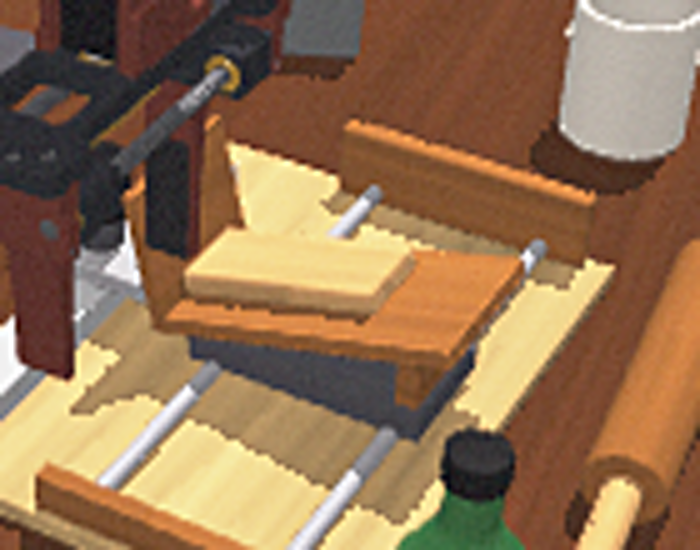

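View pics/b9tc.png

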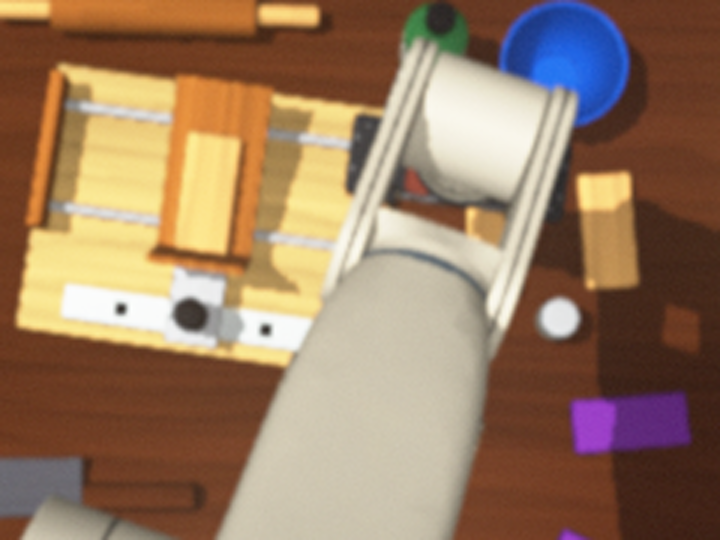

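```bash
python3 - <<'E'
from h import *
d=load('b9t');im=cv2.GaussianBlur(d['frame'],(3,3),0)
hsv=cv2.cvtColor(im,cv2.COLOR_RGB2HSV)
for s in (100,120,140,160,190):
    z=50.4+(s-68)*.268; out=[]
    for t in np.arange(-60,60.1,2):
        u,v=proj(d,[*(k0+ex*s+ey*t),z]); out.append((t,*im[int(round(v)),int(round(u))]))
    print(s,' '.join('%d:%d/%d'%(a,g,b) for a,r,g,b in out))
crop('b9z',d,165,240,265,320,9)
E
```

```text
100 -60:143/86 -58:144/86 -56:144/86 -54:139/82 -52:139/82 -50:133/74 -48:130/65 -46:126/63 -44:129/60 -42:131/60 -40:131/60 -38:132/60 -36:127/58 -34:114/53 -32:114/53 -30:106/53 -28:125/69 -26:130/72 -24:174/101 -22:207/123 -20:207/123 -18:219/132 -16:222/134 -14:222/135 -12:222/135 -10:224/136 -8:227/138 -6:227/138 -4:228/139 -2:228/140 0:228/140 2:228/140 4:228/139 6:226/137 8:226/137 10:223/135 12:221/133 14:221/133 16:223/135 18:225/136 20:225/136 22:213/125 24:188/102 26:164/80 28:164/80 30:153/69 32:147/66 34:147/66 36:149/69 38:167/86 40:167/86 42:197/114 44:222/137 46:231/148 48:231/148 50:232/150 52:232/149 54:232/149 56:232/149 58:233/150 60:233/150
120 -60:149/90 -58:149/90 -56:146/88 -54:140/82 -52:140/82 -50:132/73 -48:131/65 -46:131/65 -44:133/62 -42:135/62 -40:134/62 -38:134/62 -36:126/58 -34:109/51 -32:109/51 -30:98/50 -28:123/68 -26:123/68 -24:167/97 -22:201/119 -20:215/129 -18:215/129 -16:217/131 -14:218/132 -12:218/132 -10:221/133 -8:225/137 -6:225/137 -4:227/139 -2:227/139 0:226/138 2:226/138 4:225/137 6:224/136 8:224/136 10:222/135 12:222/134 14:222/134 16:226/
[... 1520 characters left out ...]
 52:210/128 54:210/128 56:210/128 58:210/128 60:211/128
190 -60:126/75 -58:126/76 -56:125/76 -54:125/76 -52:121/71 -50:117/62 -48:117/62 -46:121/57 -44:128/58 -42:132/58 -40:132/58 -38:132/58 -36:129/57 -34:129/57 -32:126/56 -30:124/56 -28:124/56 -26:122/55 -24:124/56 -22:129/57 -20:129/57 -18:133/58 -16:132/58 -14:132/58 -12:129/57 -10:130/58 -8:134/60 -6:134/60 -4:137/61 -2:136/60 0:136/60 2:133/59 4:133/60 6:133/60 8:134/60 10:134/60 12:136/60 14:136/60 16:138/60 18:138/60 20:138/60 22:140/61 24:143/62 26:145/64 28:145/64 30:144/63 32:140/62 34:140/62 36:140/64 38:151/78 40:151/78 42:183/104 44:199/121 46:206/128 48:206/128 50:206/129 52:205/129 54:205/129 56:204/129 58:204/131 60:206/134
```

View pics/b9z.png

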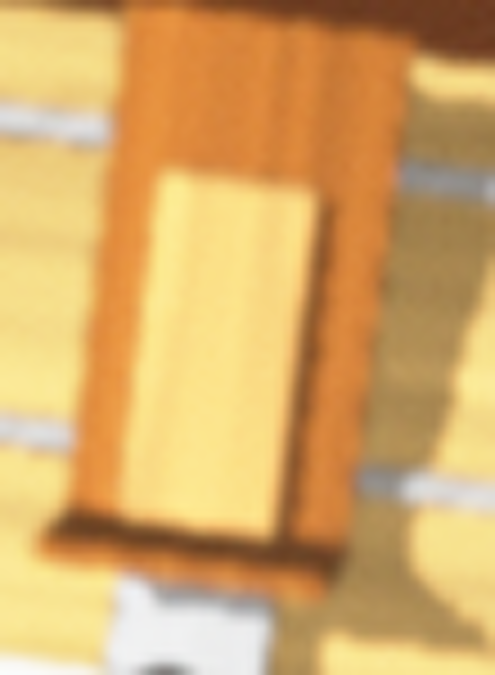

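```bash
python3 - <<'E'
from h import *
s=load('b9s')
S=lambda x,y:(310+(x+.5)/5-.5,190+(y+.5)/5-.5)
n=np.array([-np.sin(np.radians(15))*ex[0],-np.sin(np.radians(15))*ex[1],np.cos(np.radians(15))])
p0=np.array([*(k0+ex*68),50.4])
def onp(px):
    o,r=ray(s,*px);p=o+r*((p0-o)@n)/(r@n);q=p[:2]-k0;return np.round([q@ex,q@ey],1)
for p in [(190,296),(270,305),(357,315),(172,325),(300,338),(440,350),(524,262)]:print(p,onp(S(*p)))
crop('b9sz',s,225,270,335,420,8)
E
```

```text
(190, 296) [ 70.9 -24.1]
(270, 305) [116.9 -24.1]
(357, 315) [164.5 -24.2]
(172, 325) [ 76.1 -51.9]
(300, 338) [146.5 -49.5]
(440, 350) [217.  -45.3]
(524, 262) [223.9  38.5]
```

View pics/b9sz.png

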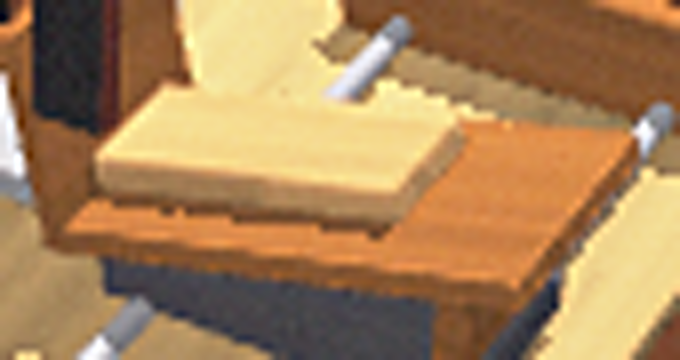

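```bash
python3 - <<'E'
from h import *
s=load('b9s')
S=lambda x,y:(335+(x+.5)/8-.5,225+(y+.5)/8-.5)
n=np.array([-np.sin(np.radians(15))*ex[0],-np.sin(np.radians(15))*ex[1],np.cos(np.radians(15))])
p0=np.array([*(k0+ex*68),50.4])
def onp(px,h=0):
    o,r=ray(s,*px);p=o+r*((p0+n*h-o)@n)/(r@n);q=p[:2]-k0;return np.round([q@ex,q@ey],1)
print('shelf',onp(S(520,290)),onp(S(640,135)),'edge',onp(S(70,235)),onp(S(300,262)))
print('board top',[onp(S(*p),14) for p in [(97,155),(395,193),(462,127),(168,85)]])
E
```

```text
shelf [223.6 -49.3] [223.3  41.1] edge [ 72.7 -49.3] [152.7 -48.7]
board top [array([ 67.2, -23. ]), array([172.3, -26.5]), array([175.5,  14.1]), array([68., 23.])]
```

```bash
cat >> h.py <<'E'
a_=np.radians(-6.6);ex=np.array([np.cos(a_),np.sin(a_)]);ey=np.array([-ex[1],ex[0]])
k0=np.array([499.4,41.2])-3*np.array([.115,.993])
fs=lambda s,z,t=0:(*(k0+ex*s+ey*t),z,-6.6)
E
python3 - <<'E'
from h import *
inc(fs(117,130),fs(117,90),fs(117,68.5))
E
```

```text
t 16.65 pos [ 609.1 -186.5  190.3] toolx -6.9 tilt [ 0.015 -0.008 -1.   ] F [0.  0.8 0.1] w 87.8 q6 1.38
(np.float64(615.2796135752463), np.float64(24.773353392334613), 130, -6.6) -> [ -20.2 -210.8   58.7] yaw -0.3
(np.float64(615.2796135752463), np.float64(24.773353392334613), 90, -6.6) -> [ -20.8 -211.    98.7] yaw -0.3
(np.float64(615.2796135752463), np.float64(24.773353392334613), 68.5, -6.6) -> [ -21.1 -211.2  120.2] yaw -0.3
```

>>> {"fn": "move_arm", "kwargs": {
  "increments": [0,-5,-50,10,0,0,-10,-105,30,0,0,-15,-160,45,0,0,-20,-211,58,0,0,-21,-211,80,0,0,-21,-211,105,0,0,-21,-211,120,0,0,-21,-211,120,0,0,-21,-211,120,0]
}}

```text
t: 17.77
ee_pos: [616.0, 24.5, 69.6]
orientation: [3.129, -0.189, 0.026]
ft_force: [0.8, 0.7, 0.0]
width: 88.1
```

```bash
python3 - <<'E'
from h import *
inc(fs(117,68.5))
s=snap('scene','c1s');crop('c1c',s,190,300,310,450,5)
E
```

```text
t 17.77 pos [616.   24.5  69.6] toolx -6.9 tilt [ 0.016 -0.008 -1.   ] F [0.8 0.7 0. ] w 88.1 q6 1.72
(np.float64(615.2796135752463), np.float64(24.773353392334613), 68.5, -6.6) -> [-0.7 -0.1  1. ] yaw -0.3
```

View pics/c1c.png

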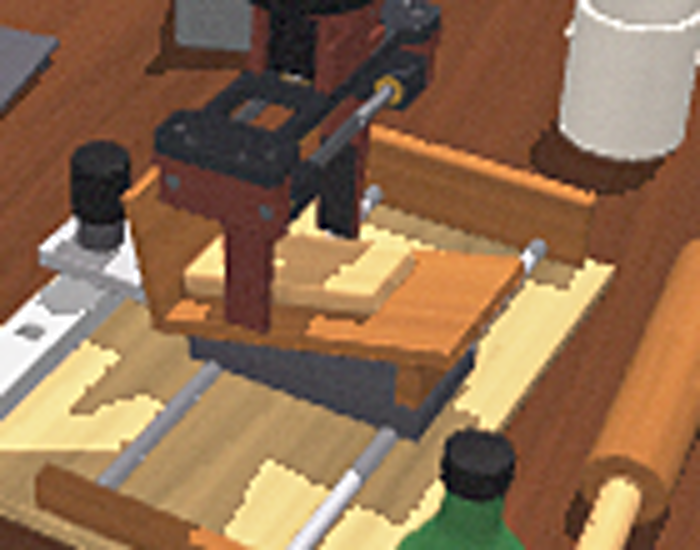

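>>> {"fn": "move_arm", "kwargs": {
  "increments": [255,-1,0,0,0,255,-1,0,0,0,255,-1,0,0,0,255,-1,0,0,0,255,-1,0,0,0,255,-1,0,0,0,255,-3,0,0.6,0,255,-3,0,0.6,0,60,-1,0,0,0,60,-1,0,0,0,60,-1,0,-5,0,0,0,0,-40,0]
}}

```text
t: 19.32
ee_pos: [613.2, 24.8, 108.0]
orientation: [3.129, -0.189, 0.017]
ft_force: [1.1, -0.2, 0.4]
width: 74.0
```

```bash
python3 - <<'E'
from h import *
inc((588.5,-246,150,1.1),(588.5,-246,5,1.1))
E
```

```text
t 19.32 pos [613.2  24.8 108. ] toolx -6.9 tilt [ 0.01  -0.008 -1.   ] F [ 1.1 -0.2  0.4] w 74.0 q6 1.72
(588.5, -246, 150, 1.1) -> [  8.6 272.  -40.1] yaw -8.0
(588.5, -246, 5, 1.1) -> [  6.9 271.1 104.9] yaw -8.0
```

>>> {"fn": "move_arm", "kwargs": {
  "increments": [0,3,30,-60,0,0,3,80,-70,0,0,5,130,-70,-3,0,6,180,-70,-6,0,8,230,-70,-8,0,8,272,-60,-8,0,8,272,-40,-8,0,8,272,-40,-8]
}}

```text
t: 20.32
ee_pos: [586.3, -244.8, 147.8]
orientation: [3.136, 0.029, 0.01]
ft_force: [-0.5, 0.4, -0.6]
width: 87.8
```

```bash
python3 - <<'E'
from h import *
inc((588.5,-246,50,1.1),(588.5,-246,5,1.1))
s=snap('scene','c2s');crop('c2c',s,190,390,230,450,3.3)
d=snap('top','c2t');crop('c2z',d,165,240,265,320,9)
im=cv2.GaussianBlur(d['frame'],(3,3),0)
for q in (100,130,160):
    z=50.4+(q-68)*.268; out=[]
    for t in np.arange(-56,56.1,2):
        u,v=proj(d,[*(k0+ex*q+ey*t),z]); out.append((t,im[int(round(v)),int(round(u))][1]))
    print(q,' '.join('%d:%d'%o for o in out))
E
```

```text
t 20.32 pos [ 586.3 -244.8  147.8] toolx 1.1 tilt [ 0.006 -0.006 -1.   ] F [-0.5  0.4 -0.6] w 87.8 q6 1.14
(588.5, -246, 50, 1.1) -> [ 1.6  0.7 97.8] yaw -0.0
(588.5, -246, 5, 1.1) -> [  1.3   0.4 142.8] yaw -0.0
100 -56:144 -54:144 -52:143 -50:138 -48:138 -46:131 -44:129 -42:128 -40:128 -38:128 -36:120 -34:120 -32:106 -30:107 -28:107 -26:142 -24:187 -22:215 -20:215 -18:220 -16:221 -14:221 -12:222 -10:225 -8:225 -6:227 -4:228 -2:228 0:228 2:228 4:227 6:227 8:225 10:222 12:222 14:221 16:224 18:224 20:224 22:208 24:179 26:179 28:158 30:152 32:152 34:151 36:147 38:147 40:149 42:167 44:197 46:197 48:222 50:231 52:231 54:232 56:232
130 -56:141 -54:141 -52:140 -50:140 -48:134 -46:127 -44:127 -42:126 -40:129 -38:126 -36:126 -34:113 -32:105 -30:105 -28:125 -26:166 -24:166 -22:198 -20:212 -18:215 -16:215 -14:216 -12:219 -10:219 -8:223 -6:226 -4:226 -2:226 0:226 2:225 4:225 6:223 8:222 10:222 12:224 14:228 16:228 18:230 20:220 22:189 24:189 26:162 28:152 30:152 32:151 34:148 36:148 38:145 40:152 42:178 44:178 46:204 48:219 50:219 52:223 54:223 56:223
160 -56:128 -54:128 -52:128 -50:124 -48:124 -46:124 -44:127 -42:131 -40:131 -38:131 -36:122 -34:107 -32:107 -30:111 -28:148 -26:148 -24:193 -22:216 -20:216 -18:219 -16:215 -14:215 -12:215 -10:219 -8:223 -6:223 -4:225 -2:225 0:225 2:224 4:223 6:221 8:221 10:222 12:227 14:227 16:231 18:229 20:212 22:212 24:178 26:153 28:153 30:147 32:148 34:148 36:144 38:141 40:149 42:149 44:170 46:192 48:192 50:205 52:208 54:208 56:209
```

View pics/c2c.png

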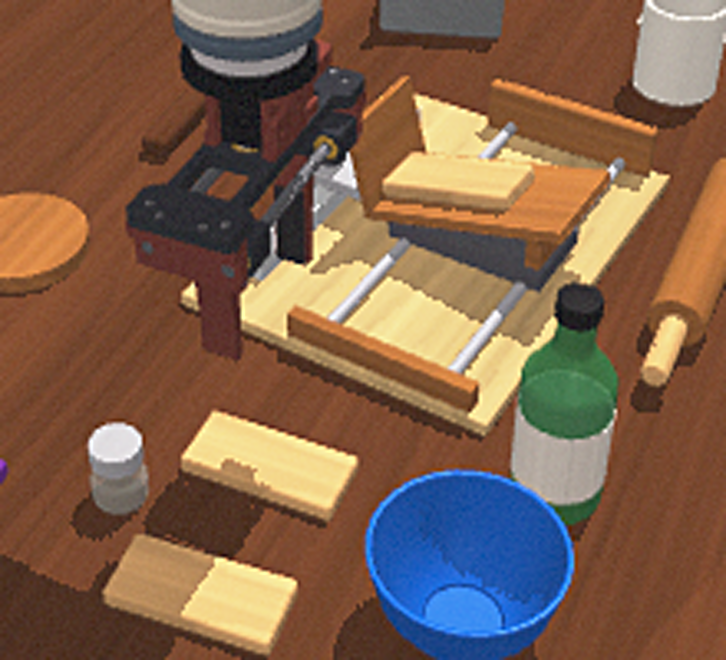

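View pics/c2z.png

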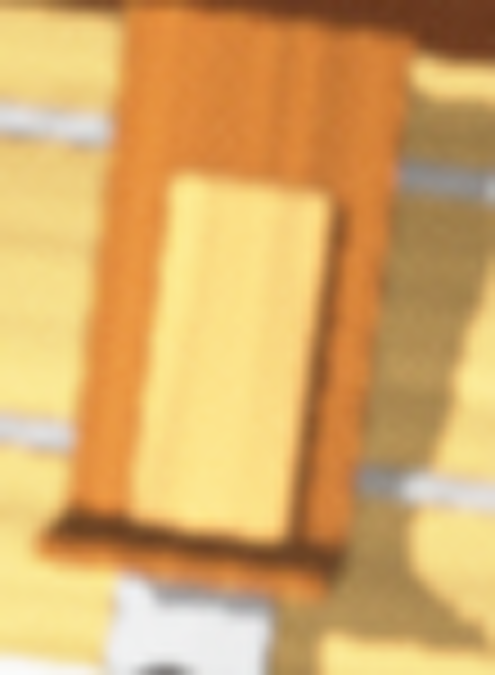

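>>> {"fn": "move_arm", "kwargs": {
  "increments": [0,2,1,50,0,0,2,1,100,0,0,2,1,130,0,0,2,1,143,0,0,2,1,143,0,0,2,1,143,0,255,2,1,143,0,255,2,1,143,0,255,2,1,143,0,255,2,1,143,0,255,2,1,143,0,255,2,1,143,0]
}}

```text
t: 21.92
ee_pos: [591.2, -246.6, 6.7]
orientation: [3.134, 0.031, 0.015]
ft_force: [-1.2, 0.2, 2.0]
width: 49.6
```

```bash
python3 - <<'E'
from h import *
inc(fs(131,160),fs(131,110))
s=snap('scene','c3s');crop('c3c',s,190,390,230,450,3.3)
E
```

```text
t 21.93 pos [ 591.2 -246.6    6.7] toolx 1.2 tilt [ 0.009 -0.007 -1.   ] F [-1.2  0.2  2. ] w 49.6 q6 1.14
(np.float64(629.1868322936518), np.float64(23.164233285434477), 160, -6.6) -> [  44.8 -267.8 -154.8] yaw 7.8
(np.float64(629.1868322936518), np.float64(23.164233285434477), 110, -6.6) -> [  44.4 -268.2 -104.8] yaw 7.8
```

View pics/c3c.png

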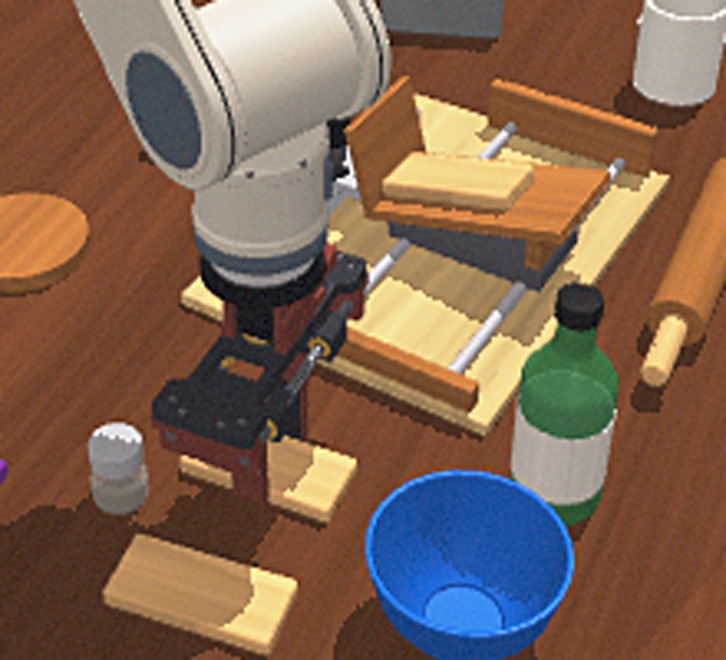

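>>> {"fn": "move_arm", "kwargs": {
  "increments": [255,0,0,-10,0,255,0,0,-50,0,255,0,0,-110,0,255,10,-50,-155,2,255,20,-105,-155,4,255,30,-160,-155,6,255,38,-215,-155,8,255,41,-268,-155,8,255,41,-268,-145,8,255,41,-268,-125,8,255,41,-268,-110,8,255,41,-268,-110,8]
}}

```text
t: 23.48
ee_pos: [624.3, 21.7, 113.0]
orientation: [3.129, -0.19, 0.009]
ft_force: [-0.0, -0.7, -1.5]
width: 49.7
```

```bash
python3 - <<'E'
from h import *
inc(fs(127,103),fs(127,89))
s=snap('scene','c4s');crop('c4c',s,170,300,300,450,4.5)
E
```

```text
t 23.48 pos [624.3  21.7 113. ] toolx -6.9 tilt [ 0.005 -0.007 -1.   ] F [-0.  -0.7 -1.5] w 49.7 q6 1.72
(np.float64(625.2133412312503), np.float64(23.623981887405947), 103, -6.6) -> [ 0.6 -2.1 10. ] yaw -0.3
(np.float64(625.2133412312503), np.float64(23.623981887405947), 89, -6.6) -> [ 0.5 -2.2 24. ] yaw -0.3
```

View pics/c4c.png

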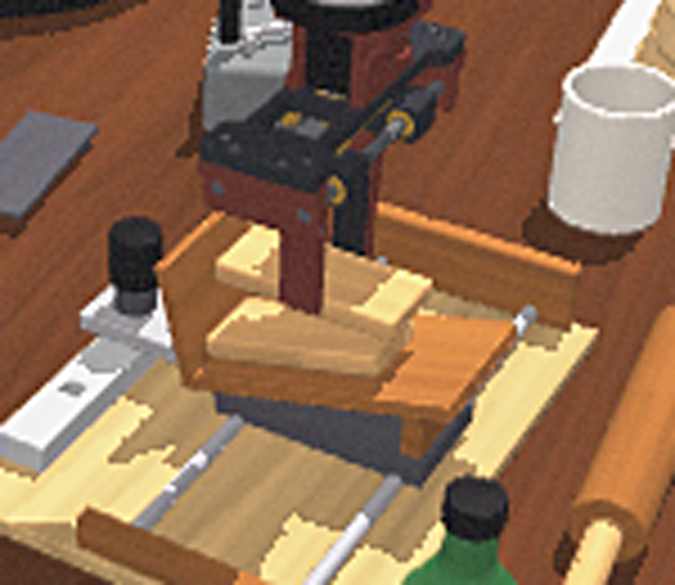

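>>> {"fn": "move_arm", "kwargs": {
  "increments": [255,0,-2,6,0,255,0,-2,11,0,255,0,-2,14,0,255,0,-2,17,0,255,0,-2,20,0,255,0,-2,20,0]
}}

```text
t: 24.28
ee_pos: [625.3, 23.8, 94.2]
orientation: [3.129, -0.19, 0.012]
ft_force: [-2.9, 1.5, 2.8]
width: 49.3
```

```bash
python3 - <<'E'
from h import *
inc(fs(127,103),fs(127,89))
s=snap('scene','c5s');crop('c5c',s,170,300,300,450,4.5)
E
```

```text
t 24.27 pos [625.3  23.8  94.2] toolx -6.9 tilt [ 0.007 -0.007 -1.   ] F [-2.9  1.5  2.8] w 49.3 q6 1.72
(np.float64(625.2133412312503), np.float64(23.623981887405947), 103, -6.6) -> [-0.   0.3 -8.8] yaw -0.3
(np.float64(625.2133412312503), np.float64(23.623981887405947), 89, -6.6) -> [-0.1  0.2  5.2] yaw -0.3
```

View pics/c5c.png

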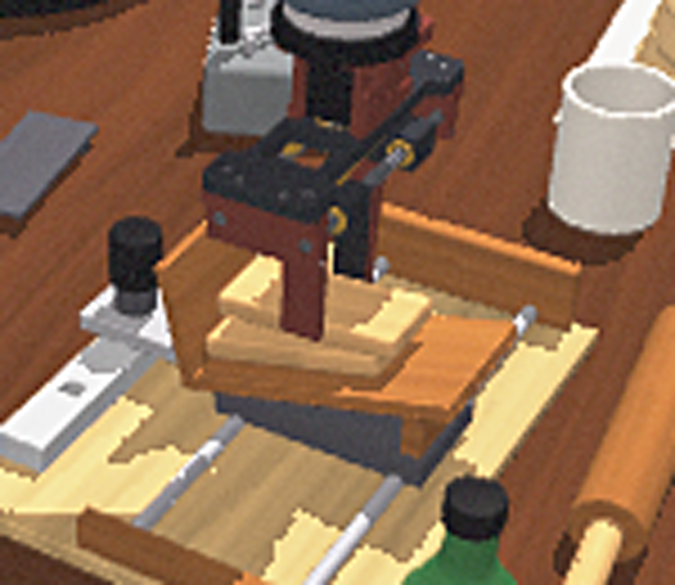

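>>> {"fn": "move_arm", "kwargs": {
  "increments": [255,0,0,2,0,255,0,0,4,0,255,0,0,6.5,0,255,-3,0,7.5,0,255,-6,0,8.5,0,255,-8,0,9,0,255,-8,0,9,0]
}}

```text
t: 25.2
ee_pos: [617.6, 24.7, 85.3]
orientation: [3.129, -0.19, 0.012]
ft_force: [1.0, 0.8, 4.6]
width: 49.9
```

```bash
python3 - <<'E'
from h import *
inc(fs(114,83))
s=snap('scene','c6s');crop('c6c',s,170,300,300,450,4.5)
E
```

```text
t 25.20 pos [617.6  24.7  85.3] toolx -6.9 tilt [ 0.008 -0.007 -1.   ] F [1.  0.8 4.6] w 49.9 q6 1.72
(np.float64(612.2994952784452), np.float64(25.11816484381321), 83, -6.6) -> [-5.3  0.2  2.3] yaw -0.3
```

View pics/c6c.png

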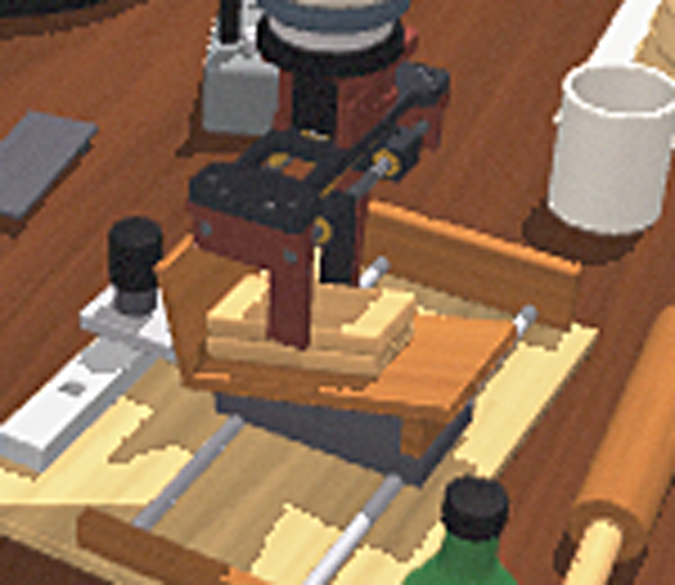

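Lying on the first board; slide on to the backstop.

>>> {"fn": "move_arm", "kwargs": {
  "increments": [255,-3,0,0.9,0,255,-6,0,1.7,0,255,-8,0,2.2,0,255,-10,0,2.7,0,255,-10,0,2.7,0]
}}

```text
t: 25.88
ee_pos: [613.8, 25.4, 84.5]
orientation: [3.129, -0.188, 0.033]
ft_force: [15.0, -2.2, 1.4]
width: 49.5
```

```bash
python3 - <<'E'
from h import *
inc(fs(114,83))
s=snap('scene','c7s');crop('c7c',s,170,300,300,450,4.5)
E
```

```text
t 25.88 pos [613.8  25.4  84.5] toolx -6.9 tilt [ 0.021 -0.008 -1.   ] F [15.  -2.2  1.4] w 49.5 q6 1.73
(np.float64(612.2994952784452), np.float64(25.11816484381321), 83, -6.6) -> [-1.5  0.4  1.5] yaw -0.3
```

View pics/c7c.png

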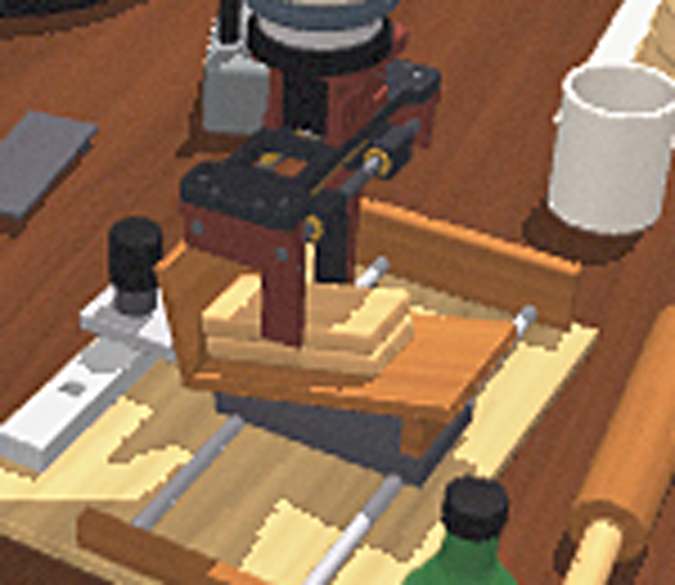

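>>> {"fn": "move_arm", "kwargs": {
  "increments": [255,0,0,0,0,60,0,0,0,0,60,0,0,0,0,60,0,0,0,0,60,0,0,-8,0,0,0,0,-40,0,0,5,40,-80,0,0,5,95,-90,0,0,5,150,-90,0,0,5,205,-90,0,0,5,260,-90,0,0,5,315,-90,0]
}}

```text
t: 27.42
ee_pos: [578.7, -289.0, 177.0]
orientation: [3.129, -0.188, 0.034]
ft_force: [1.2, -1.1, -0.4]
width: 87.6
```

```bash
python3 - <<'E'
from h import *
inc((599,-355,150,5))
s=snap('scene','d1s');crop('d1c',s,170,390,210,450,3.1)
d=snap('top','d1t');crop('d1z',d,165,240,265,320,8)
im=cv2.cvtColor(d['frame'],cv2.COLOR_RGB2BGR);hsv=cv2.cvtColor(im,cv2.COLOR_BGR2HSV)
m=cv2.inRange(hsv,(14,60,110),(30,170,255))
for c in cv2.findContours(m,cv2.RETR_EXTERNAL,cv2.CHAIN_APPROX_NONE)[0]:
    if 150<cv2.contourArea(c)<2500:
        P=np.array([onz(d,u,v,14)[:2] for u,v in c[:,0].astype(float)],np.float32)
        r=cv2.minAreaRect(P);print('px',c[:,0].mean(0).round(1),'world',np.round(r[0],1),np.round(r[1],1),round(r[2],1))
E
```

```text
t 27.43 pos [ 578.7 -289.   177. ] toolx -6.9 tilt [ 0.021 -0.008 -1.   ] F [ 1.2 -1.1 -0.4] w 87.6 q6 1.21
(599, -355, 150, 5) -> [27.4 63.  28. ] yaw -11.9
px [ 14.4 471.7] world [-155.3  773.6] [35.8 84.2] 19.8
px [418.3 228.5] world [ 569.9 -344.5] [91.7 36.6] 64.7
px [325.9 203.9] world [625.9 -76.6] [116.7  94.6] 83.1
px [289.6 205.1] world [621.1  27.9] [ 58.5 122.2] 84.3
```

View pics/d1c.png

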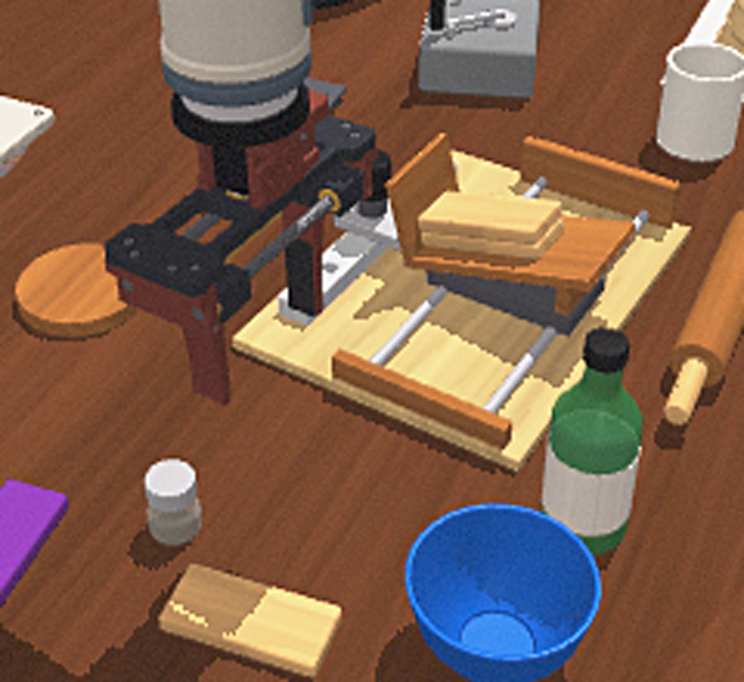

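View pics/d1z.png

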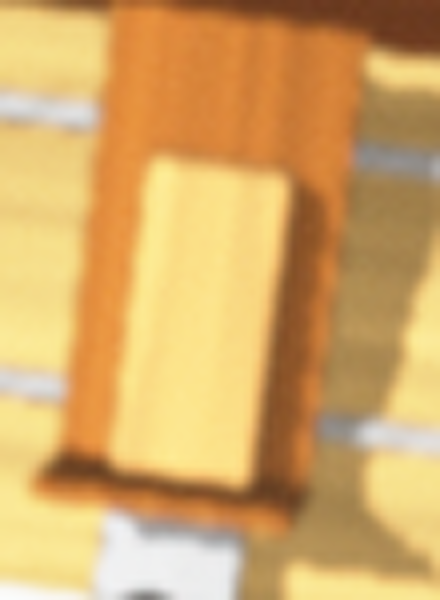

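```bash
python3 - <<'E'
from h import *
inc((599.5,-356.5,60,5.4),(599.5,-356.5,5.5,5.4))
d=load('d1t')
print(onz(d,408,161,70))
s=load('d1s')
m=cv2.inRange(cv2.cvtColor(s['frame'],cv2.COLOR_RGB2HSV),(12,50,70),(32,170,255))
for n in('scene0','d1s'):
    s=load(n);crop(n+'b3',s,340,400,250,340,6)
# board3 corners from scene at z=14
E
```

```text
t 27.52 pos [ 578.5 -292.1  177.1] toolx -7.1 tilt [ 0.022 -0.01  -1.   ] F [0.5 0.2 0.5] w 87.8 q6 1.21
(599.5, -356.5, 60, 5.4) -> [ 26.2  60.4 118.1] yaw -12.5
(599.5, -356.5, 5.5, 5.4) -> [ 25.   60.  172.6] yaw -12.5
[ 747.04823096 -307.12098523   70.        ]
```

View pics/d1sb3.png

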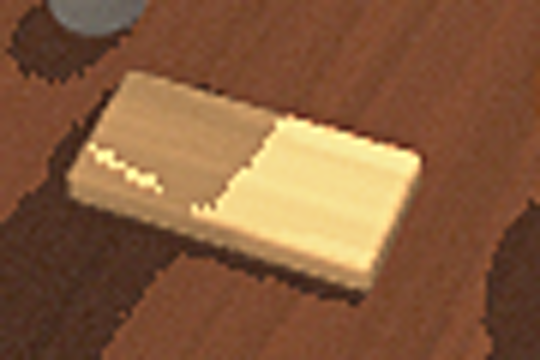

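View pics/scene0b3.png

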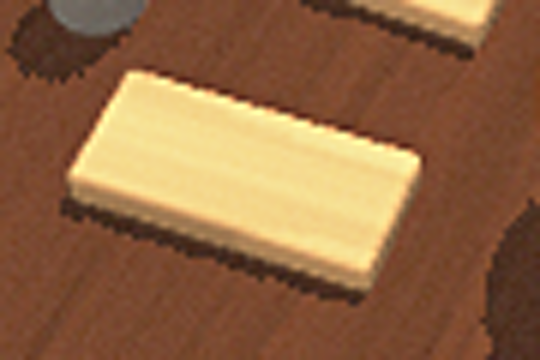

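The third pale board hasn't moved: its corners are at the same pixels in both crops. Going down on it.

>>> {"fn": "move_arm", "kwargs": {
  "increments": [0,26,60,40,-8,0,26,60,90,-12.5,0,25,60,130,-12.5,0,25,60,160,-12.5,0,25,60,173,-12.5,0,25,60,173,-12.5,0,25,60,173,-12.5]
}}

```text
t: 28.4
ee_pos: [600.6, -356.7, 6.8]
orientation: [3.126, 0.146, 0.036]
ft_force: [-0.7, 0.2, -0.0]
width: 87.9
```

```bash
python3 - <<'E'
from h import *
inc((599.5,-356.5,5.5,5.4))
s=snap('scene','d2s');crop('d2c',s,230,420,180,390,3.5)
E
```

```text
t 28.40 pos [ 600.6 -356.7    6.8] toolx 5.4 tilt [ 0.024 -0.011 -1.   ] F [-0.7  0.2 -0. ] w 87.9 q6 0.92
(599.5, -356.5, 5.5, 5.4) -> [-1.1 -0.4  1.3] yaw -0.0
```

View pics/d2c.png

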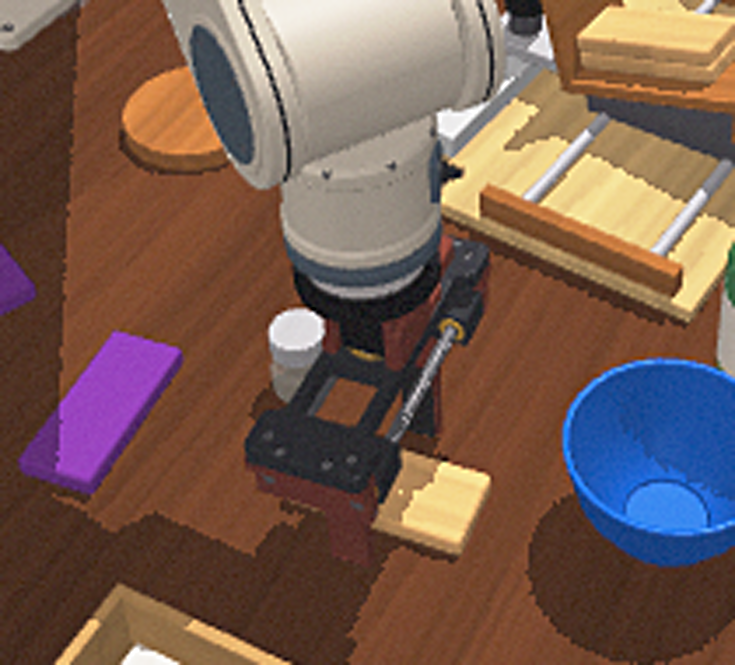

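Straddled. Closing and lifting.

>>> {"fn": "move_arm", "kwargs": {
  "increments": [255,-1,0,1,0,255,-1,0,1,0,255,-1,0,1,0,255,-1,0,1,0,255,-1,0,1,0,255,-1,0,1,0,255,-1,0,1,0,255,-1,0,-10,0,255,-1,0,-50,0,255,-1,0,-110,0,255,-1,0,-165,0,255,-1,0,-165,0]
}}

```text
t: 29.95
ee_pos: [598.5, -356.9, 178.2]
orientation: [3.12, 0.146, 0.05]
ft_force: [0.0, 0.2, -2.3]
width: 49.8
```

```bash
python3 - <<'E'
from h import *
inc(fs(127,172),fs(127,127))
s=snap('scene','d3s');crop('d3c',s,160,420,180,440,2.3)
E
```

```text
t 29.95 pos [ 598.5 -356.9  178.2] toolx 5.4 tilt [ 0.033 -0.016 -0.999] F [ 0.   0.2 -2.3] w 49.8 q6 0.92
(np.float64(625.2133412312503), np.float64(23.623981887405947), 172, -6.6) -> [  62.1 -376.4    0.8] yaw 12.0
(np.float64(625.2133412312503), np.float64(23.623981887405947), 127, -6.6) -> [  60.7 -377.3   45.8] yaw 12.0
```

View pics/d3c.png

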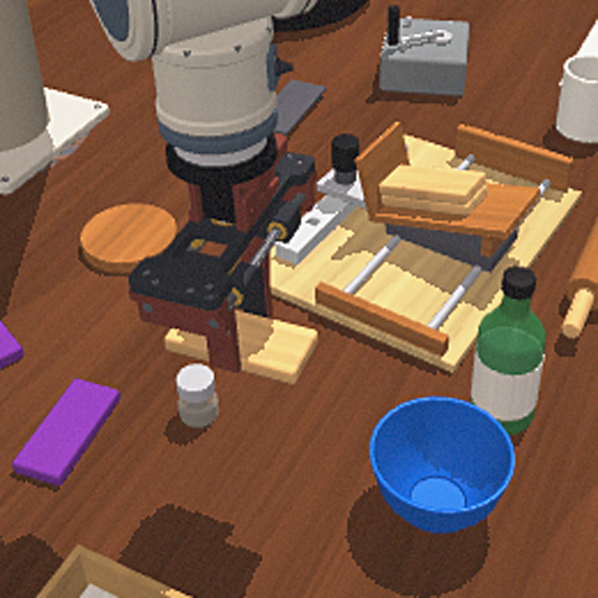

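>>> {"fn": "move_arm", "kwargs": {
  "increments": [255,10,-55,0,2,255,20,-110,0,4,255,30,-170,0,6,255,40,-230,0,8,255,48,-290,0,10,255,54,-340,0,12,255,57,-376,0,12,255,57,-376,10,12,255,57,-377,30,12,255,57,-377,46,12,255,57,-377,46,12]
}}

```text
t: 31.38
ee_pos: [618.2, 23.0, 121.8]
orientation: [3.123, -0.183, 0.039]
ft_force: [-1.0, 0.1, -1.3]
width: 49.5
```

```bash
python3 - <<'E'
from h import *
inc(fs(123,110),fs(123,101))
s=snap('scene','d4s');crop('d4c',s,170,300,300,450,4.5)
E
```

```text
t 31.38 pos [618.2  23.  121.8] toolx -6.7 tilt [ 0.024 -0.014 -1.   ] F [-1.   0.1 -1.3] w 49.5 q6 1.73
(np.float64(621.2398501688488), np.float64(24.083730489377412), 110, -6.6) -> [ 2.6 -1.6 11.8] yaw -0.1
(np.float64(621.2398501688488), np.float64(24.083730489377412), 101, -6.6) -> [ 2.4 -1.7 20.8] yaw -0.1
```

View pics/d4c.png

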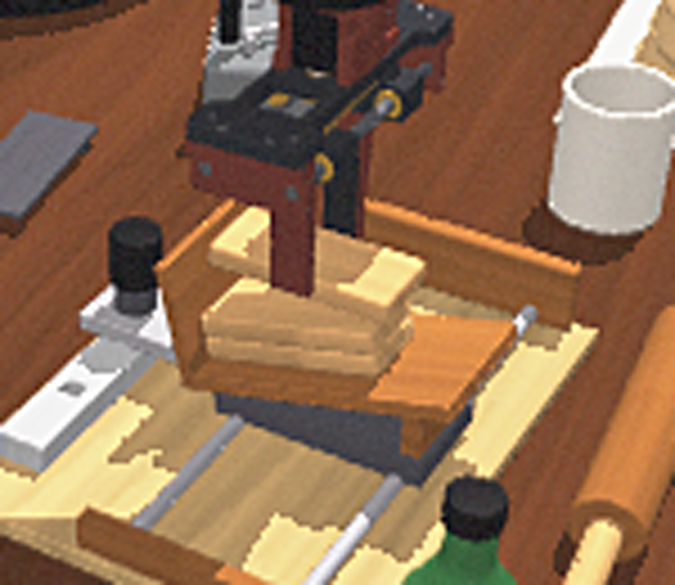

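>>> {"fn": "move_arm", "kwargs": {
  "increments": [255,2,-1.5,5,0,255,2,-1.5,9,0,255,2,-1.5,12,0,255,2,-1.5,15,0,255,2,-1.5,18,0,255,2,-1.5,18,0]
}}

```text
t: 32.17
ee_pos: [621.4, 24.3, 105.3]
orientation: [3.124, -0.183, 0.041]
ft_force: [-3.8, -0.0, 3.2]
width: 49.9
```

```bash
python3 - <<'E'
from h import *
inc(fs(123,110),fs(123,101))
s=snap('scene','d5s');crop('d5c',s,170,300,300,450,4.5)
E
```

```text
t 32.17 pos [621.4  24.3 105.3] toolx -6.7 tilt [ 0.026 -0.014 -1.   ] F [-3.8 -0.   3.2] w 49.9 q6 1.73
(np.float64(621.2398501688488), np.float64(24.083730489377412), 110, -6.6) -> [-0.   0.3 -4.7] yaw -0.1
(np.float64(621.2398501688488), np.float64(24.083730489377412), 101, -6.6) -> [-0.3  0.2  4.3] yaw -0.1
```

View pics/d5c.png

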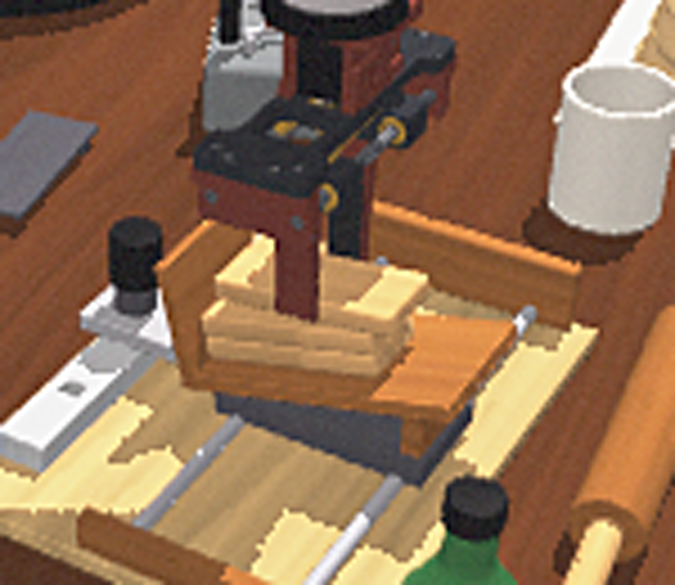

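>>> {"fn": "move_arm", "kwargs": {
  "increments": [255,0,0,2,0,255,0,0,4,0,255,0,0,6,0,255,-3,0,7,0,255,-6,0,7.8,0,255,-8,0,8.3,0,255,-8,0,8.3,0]
}}

```text
t: 33.1
ee_pos: [615.0, 25.2, 97.4]
orientation: [3.124, -0.183, 0.046]
ft_force: [-0.1, -0.1, 4.1]
width: 49.7
```

```bash
python3 - <<'E'
from h import *
inc(fs(110,95))
s=snap('scene','d6s');crop('d6c',s,170,300,300,450,4.5)
E
```

```text
t 33.10 pos [615.   25.2  97.4] toolx -6.7 tilt [ 0.029 -0.014 -0.999] F [-0.1 -0.1  4.1] w 49.7 q6 1.73
(np.float64(608.3260042160435), np.float64(25.577913445784677), 95, -6.6) -> [-6.8  0.4  2.2] yaw -0.1
```

View pics/d6c.png

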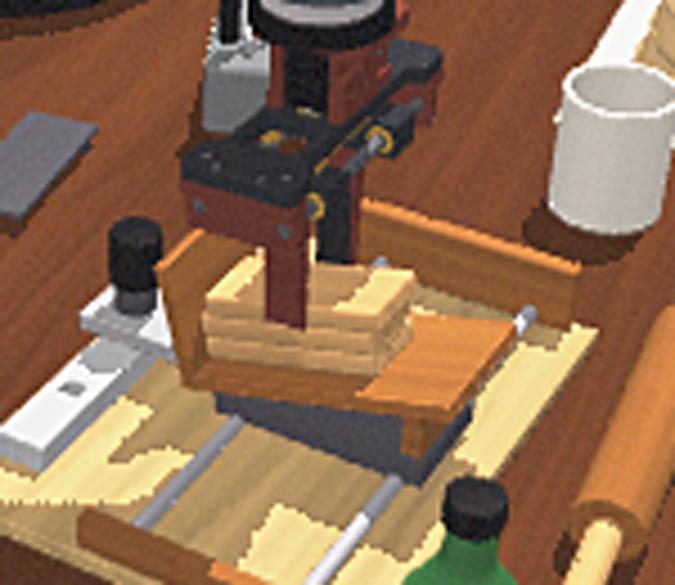

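>>> {"fn": "move_arm", "kwargs": {
  "increments": [255,-3,0,0.9,0,255,-5,0,1.5,0,255,-7,0,2,0,255,-9,0,2.6,0,255,-9,0,2.6,0]
}}

```text
t: 33.78
ee_pos: [609.3, 26.0, 95.9]
orientation: [3.124, -0.183, 0.057]
ft_force: [6.4, -1.9, 4.6]
width: 49.6
```

```bash
python3 - <<'E'
from h import *
inc(fs(110,95))
s=snap('scene','d7s');crop('d7c',s,170,300,300,450,4.5)
E
```

```text
t 33.77 pos [609.3  26.   95.9] toolx -6.7 tilt [ 0.036 -0.014 -0.999] F [ 6.4 -1.9  4.6] w 49.6 q6 1.73
(np.float64(608.3260042160435), np.float64(25.577913445784677), 95, -6.6) -> [-1.   0.5  0.9] yaw -0.1
```

View pics/d7c.png

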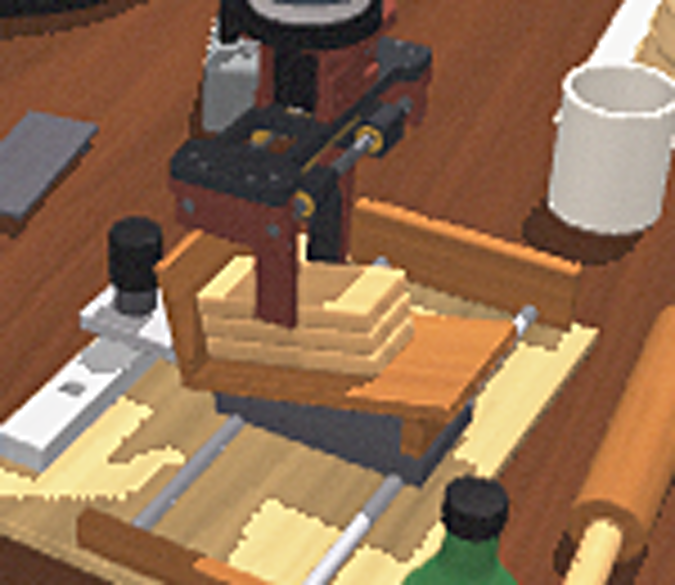

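>>> {"fn": "move_arm", "kwargs": {
  "increments": [255,1,0,0,0,60,1,0,0,0,60,1,0,0,0,60,1,0,0,0,60,1,0,-8,0,0,1,0,-40,0,0,0,20,-90,0,0,-40,60,-110,0,0,-80,100,-110,0,0,-120,140,-110,0,0,-160,180,-110,0,0,-160,220,-110,0]
}}

```text
t: 35.33
ee_pos: [417.9, -172.6, 202.4]
orientation: [3.124, -0.183, 0.055]
ft_force: [0.8, -0.1, 1.1]
width: 87.6
```

```bash
python3 - <<'E'
from h import *
inc((499.3,41.2,130,-6.6))
s=snap('scene','e1s');crop('e1c',s,190,300,310,450,5)
d=snap('top','e1t');crop('e1z',d,150,330,220,420,3)
im=cv2.GaussianBlur(d['frame'],(3,3),0)
for q in (100,130,160):
    z=50.4+(q-68)*.268; out=[]
    for t in np.arange(-56,56.1,2):
        u,v=proj(d,[*(k0+ex*q+ey*t),z]); out.append((t,im[int(round(v)),int(round(u))][1]))
    print(q,' '.join('%d:%d'%o for o in out))
E
```

```text
t 35.33 pos [ 417.9 -172.6  202.4] toolx -6.7 tilt [ 0.034 -0.013 -0.999] F [ 0.8 -0.1  1.1] w 87.6 q6 1.27
(499.3, 41.2, 130, -6.6) -> [  53.3 -222.5   72.2] yaw -0.1
100 -56:152 -54:152 -52:150 -50:142 -48:142 -46:125 -44:106 -42:92 -40:92 -38:90 -36:91 -34:91 -32:91 -30:93 -28:93 -26:113 -24:156 -22:204 -20:204 -18:224 -16:228 -14:228 -12:228 -10:229 -8:229 -6:231 -4:234 -2:234 0:234 2:234 4:234 6:234 8:233 10:232 12:232 14:230 16:229 18:232 20:232 22:233 24:221 26:221 28:193 30:170 32:170 34:160 36:156 38:156 40:158 42:177 44:207 46:207 48:229 50:237 52:237 54:238 56:238
130 -56:150 -54:150 -52:148 -50:148 -48:136 -46:115 -44:115 -42:98 -40:91 -38:91 -36:91 -34:91 -32:91 -30:91 -28:103 -26:138 -24:138 -22:181 -20:212 -18:224 -16:224 -14:225 -12:226 -10:226 -8:228 -6:231 -4:231 -2:232 0:232 2:232 4:232 6:231 8:230 10:230 12:229 14:231 16:231 18:235 20:238 22:232 24:232 26:212 28:184 30:184 32:165 34:157 36:157 38:154 40:161 42:187 44:187 46:214 48:228 50:228 52:230 54:230 56:230
160 -56:137 -54:137 -52:135 -50:129 -48:119 -46:119 -44:109 -42:101 -40:101 -38:97 -36:98 -34:92 -32:92 -30:94 -28:117 -26:117 -24:161 -22:205 -20:205 -18:226 -16:226 -14:224 -12:224 -10:224 -8:227 -6:227 -4:231 -2:232 0:232 2:231 4:230 6:230 8:230 10:229 12:229 14:229 16:232 18:236 20:237 22:237 24:223 26:194 28:194 30:168 32:157 34:157 36:153 38:151 40:159 42:159 44:180 46:203 48:203 50:216 52:220 54:220 56:220
```

View pics/e1c.png

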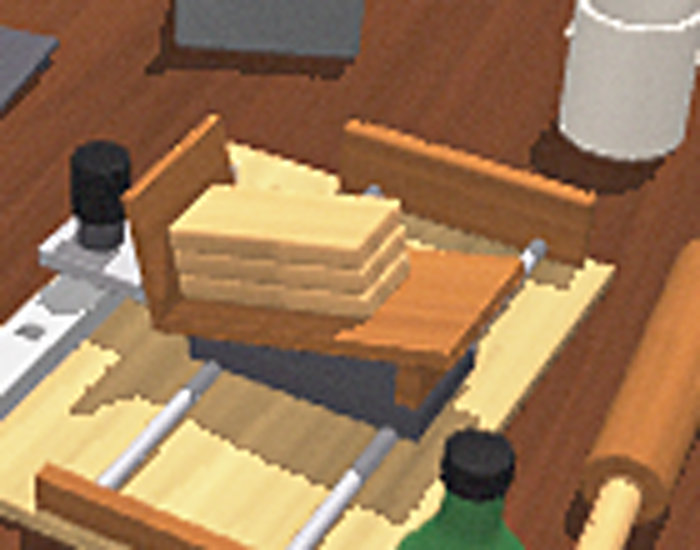

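View pics/e1z.png

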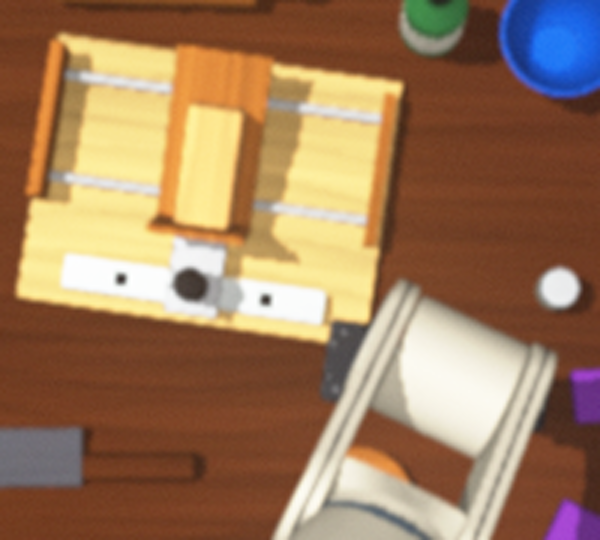

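>>> {"fn": "move_arm", "kwargs": {
  "increments": [0,15,-60,20,0,0,30,-120,30,0,0,45,-180,40,0,0,54,-222,60,0,0,53,-222,72,0,0,52,-222,72,0,0,52,-222,72,0]
}}

```text
t: 36.3
ee_pos: [501.3, 37.3, 131.1]
orientation: [3.122, -0.19, 0.06]
ft_force: [0.7, 0.4, -0.4]
width: 87.3
```

```bash
python3 - <<'E'
from h import *
inc((499.3,41.2,66.5,-6.6))
s=snap('scene','e2s');crop('e2c',s,160,300,270,450,4)
E
```

```text
t 36.30 pos [501.3  37.3 131.1] toolx -7.0 tilt [ 0.037 -0.016 -0.999] F [ 0.7  0.4 -0.4] w 87.3 q6 1.77
(499.3, 41.2, 66.5, -6.6) -> [-5.  -4.3 64.5] yaw -0.4
```

View pics/e2c.png

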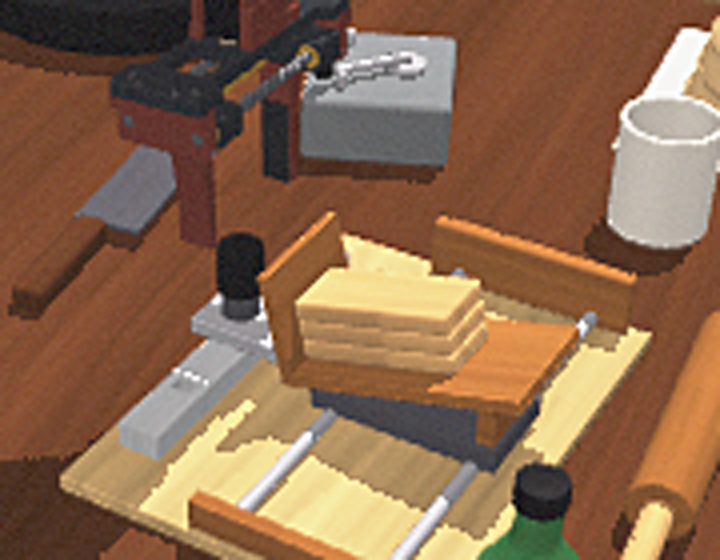

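>>> {"fn": "move_arm", "kwargs": {
  "increments": [0,-5,-4.3,25,0,0,-5,-4.3,50,0,0,-5,-4.3,64,0,0,-5,-4.3,64,0,255,-5,-4.3,64,0,255,-5,-4.3,64,0,255,-5,-4.3,64,0,255,-5,-4.3,64,0,255,-5,-4.3,64,0,255,-5,-4.3,64,0,255,-5,-4.3,64,0,255,-5,-4.3,64,0]
}}

```text
t: 37.85
ee_pos: [499.6, 41.1, 67.2]
orientation: [3.122, -0.191, 0.061]
ft_force: [-0.2, 0.1, 1.2]
width: 31.7
```

```bash
python3 - <<'E'
from h import *
inc((499.3,41.2,82,-6.6))
e=np.array([.115,.993])
for k in (10,30,50,70): p=np.array([499.3,41.2])+k*e; inc((*p,82.5,-6.6))
s=snap('scene','e3s');crop('e3c',s,160,300,270,450,4)
E
```

```text
t 37.85 pos [499.6  41.1  67.2] toolx -7.0 tilt [ 0.038 -0.015 -0.999] F [-0.2  0.1  1.2] w 31.7 q6 1.79
(499.3, 41.2, 82, -6.6) -> [  0.3   0.1 -14.8] yaw -0.4
t 37.85 pos [499.6  41.1  67.2] toolx -7.0 tilt [ 0.038 -0.015 -0.999] F [-0.2  0.1  1.2] w 31.7 q6 1.79
(np.float64(500.45), np.float64(51.13), 82.5, -6.6) -> [  0.3  -9.9 -15.4] yaw -0.4
t 37.85 pos [499.6  41.1  67.2] toolx -7.0 tilt [ 0.038 -0.015 -0.999] F [-0.2  0.1  1.2] w 31.7 q6 1.79
(np.float64(502.75), np.float64(70.99000000000001), 82.5, -6.6) -> [  0.1 -29.9 -15.7] yaw -0.4
t 37.85 pos [499.6  41.1  67.2] toolx -7.0 tilt [ 0.038 -0.015 -0.999] F [-0.2  0.1  1.2] w 31.7 q6 1.79
(np.float64(505.05), np.float64(90.85), 82.5, -6.6) -> [  0.  -49.9 -15.9] yaw -0.4
t 37.85 pos [499.6  41.1  67.2] toolx -7.0 tilt [ 0.038 -0.015 -0.999] F [-0.2  0.1  1.2] w 31.7 q6 1.79
(np.float64(507.35), np.float64(110.71000000000001), 82.5, -6.6) -> [ -0.1 -69.9 -16.1] yaw -0.4
```

View pics/e3c.png

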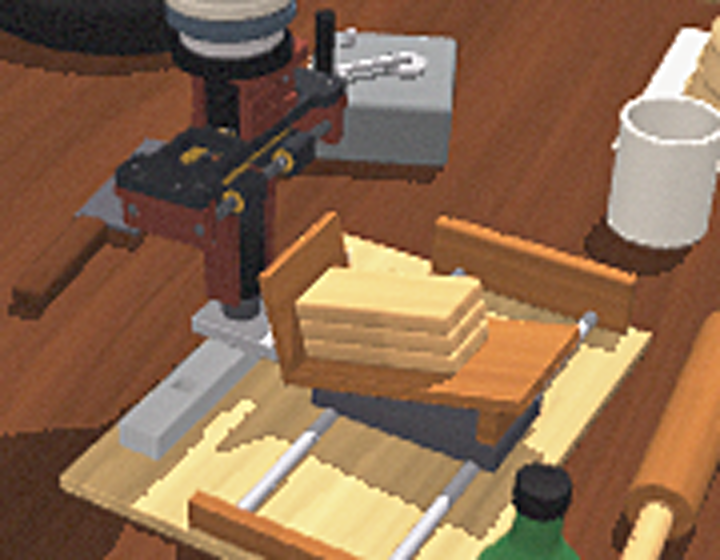

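>>> {"fn": "move_arm", "kwargs": {
  "increments": [255,0,0,-5,0,255,0,0,-10,0,255,0,0,-15,0,255,0,0,-16,0,255,0,0,-16,0,255,0,-2,-16,0,255,0,-5,-16,0,255,0,-9,-16,0,255,0,-13,-16,0,255,0,-17,-16,0,255,0,-21,-16,0,255,0,-24,-16,0]
}}

```text
t: 39.4
ee_pos: [502.2, 65.2, 82.8]
orientation: [3.122, -0.191, 0.062]
ft_force: [4.7, -2.0, -7.6]
width: 31.6
```

```bash
python3 - <<'E'
from h import *
inc((507.4,110.7,82.5,-6.6))
s=snap('scene','e4s');crop('e4c',s,160,300,270,450,4)
E
```

```text
t 39.40 pos [502.2  65.2  82.8] toolx -7.0 tilt [ 0.039 -0.015 -0.999] F [ 4.7 -2.  -7.6] w 31.6 q6 1.84
(507.4, 110.7, 82.5, -6.6) -> [ -0.4 -45.8  -0.2] yaw -0.4
```

View pics/e4c.png

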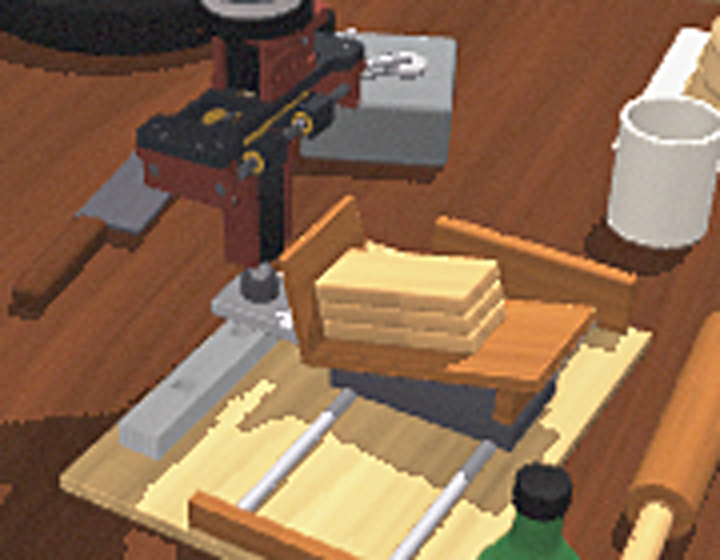

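>>> {"fn": "move_arm", "kwargs": {
  "increments": [255,0,-4,0,0,255,0,-8,0,0,255,0,-13,0,0,255,0,-18,0,0,255,0,-23,0,0,255,0,-28,0,0,255,0,-33,0,0,255,0,-38,0,0,255,0,-42,0,0,255,0,-44,0,0,255,0,-46,0,0,255,0,-46,0,0]
}}

```text
t: 40.95
ee_pos: [507.6, 111.0, 82.2]
orientation: [3.122, -0.19, 0.061]
ft_force: [1.2, -3.1, -6.9]
width: 31.4
```

```bash
python3 - <<'E'
from h import *
inc((507.4,110.7,67.5,-6.6))
s=snap('scene','e5s');crop('e5c',s,160,300,270,450,4)
E
```

```text
t 40.95 pos [507.6 111.   82.2] toolx -7.0 tilt [ 0.038 -0.016 -0.999] F [ 1.2 -3.1 -6.9] w 31.4 q6 1.93
(507.4, 110.7, 67.5, -6.6) -> [-0.7  0.1 14.7] yaw -0.4
```

View pics/e5c.png

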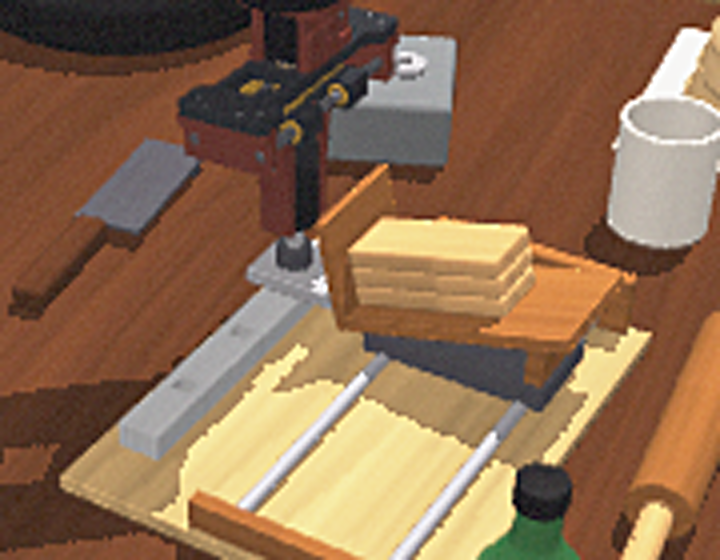

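Tray at the serving end, with the two other holes free. Lower the pin, loosen the grip, close again and test it by pushing back.

>>> {"fn": "move_arm", "kwargs": {
  "increments": [255,0,0,4,0,255,0,0,8,0,255,0,0,12,0,255,0,0,15,0,255,0,0,15,0,130,0,0,15,0,130,0,0,15,0,130,0,0,15,0,255,0,0,15,0,255,0,0,15,0,255,0,0,15,0,255,0,0,15,0]
}}

```text
t: 42.5
ee_pos: [508.3, 110.8, 67.3]
orientation: [3.122, -0.191, 0.061]
ft_force: [0.4, 0.5, 0.1]
width: 31.4
```

>>> {"fn": "move_arm", "kwargs": {
  "increments": [255,0,2,0,0,255,0,4,0,0,255,0,4,0,0]
}}

```text
t: 42.88
ee_pos: [508.1, 108.6, 67.3]
orientation: [3.125, -0.193, 0.063]
ft_force: [0.6, 13.9, -2.3]
width: 31.4
```

```bash
python3 - <<'E'
from h import *
inc((507.4,110.7,67.5,-6.6))
s=snap('scene','e6s');crop('e6c',s,160,300,270,450,4)
E
```

```text
t 42.88 pos [508.1 108.6  67.3] toolx -7.0 tilt [ 0.039 -0.013 -0.999] F [ 0.6 13.9 -2.3] w 31.4 q6 1.92
(507.4, 110.7, 67.5, -6.6) -> [-1.  -2.  -0.2] yaw -0.4
```

View pics/e6c.png

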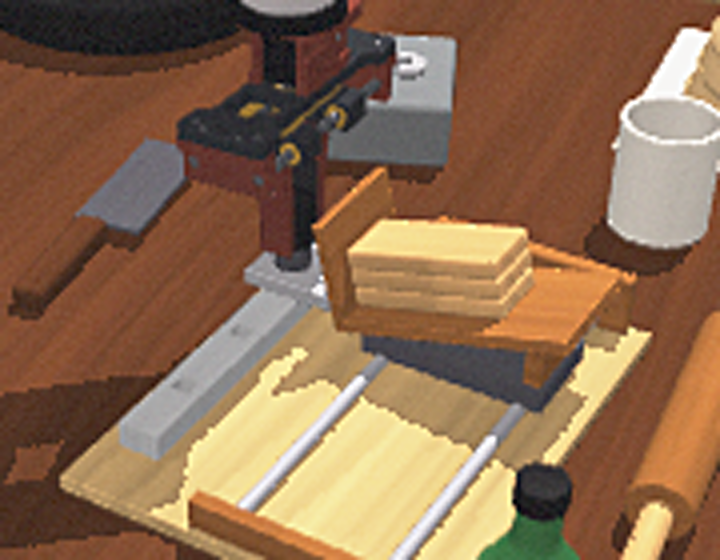

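>>> {"fn": "move_arm", "kwargs": {
  "increments": [255,0,-2,0,0,60,0,-2,0,0,0,0,-2,0,0,0,0,-2,0,0,0,0,-2,0,0,0,0,-2,-10,0,0,-2,-2,-60,0,0,-4,-2,-110,0,0,-30,30,-150,-8,0,-70,60,-150,-16,0,-70,60,-150,-24,0,-70,60,-150,-24]
}}

```text
t: 44.42
ee_pos: [425.5, 59.4, 215.8]
orientation: [3.089, 0.458, 0.06]
ft_force: [0.3, 0.2, 0.2]
width: 87.9
```

```bash
python3 - <<'E'
from h import *
inc((432,338.5,150,17))
s=snap('scene','f1s');crop('f1c',s,150,250,310,410,7)
d=snap('top','f1t');crop('f1z',d,150,330,120,340,3.3)
E
```

```text
t 44.42 pos [425.5  59.4 215.8] toolx 16.9 tilt [ 0.041 -0.013 -0.999] F [0.3 0.2 0.2] w 87.9 q6 1.41
(432, 338.5, 150, 17) -> [  84.9 -266.8   62.4] yaw -0.1
```

View pics/f1c.png

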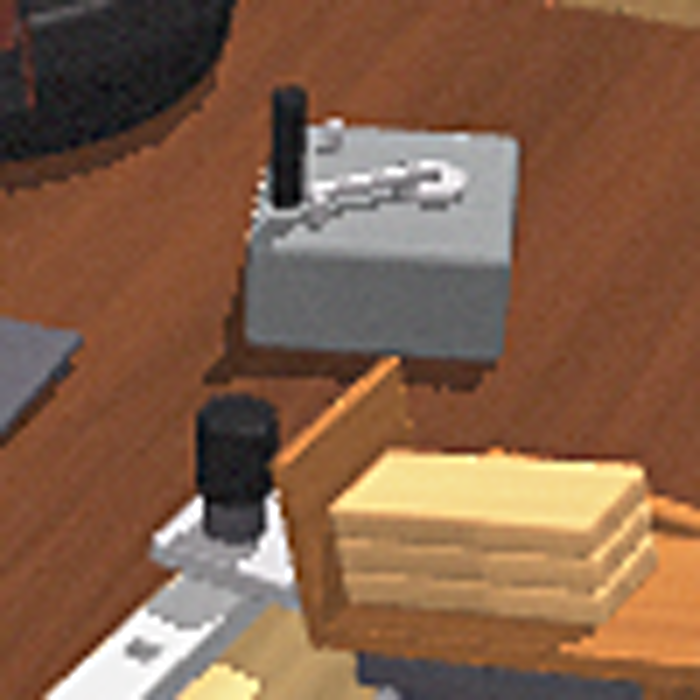

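View pics/f1z.png

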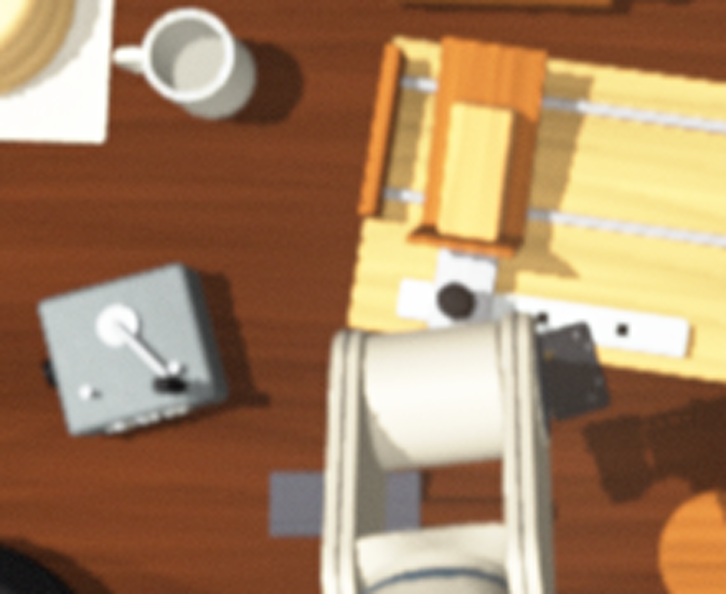

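```bash
python3 - <<'E'
from h import *
d=load('f1t');s=load('f1s')
A=lambda x,y:(120+(x+.5)/3.3-.5,150+(y+.5)/3.3-.5)
S=lambda x,y:(310+(x+.5)/7-.5,150+(y+.5)/7-.5)
for a in[(160,384),(164,384),(168,384)]:print(onz(d,*A(*a),120).round(1),tri(d,A(*a),s,S(289,92)))
print('base',onz(d,*A(180,383),72).round(1),onz(s,*S(290,205),68).round(1),'scene top',onz(s,*S(289,92),120).round(1))
p=onz(d,*A(117,325),75);print('pivot',p, 'scene', onz(s,*S(440,180),75))
crop('f1zz',d,225,280,125,195,10)
E
```

```text
[429.5 343.9 120. ] (array([431.04485483, 344.68838523, 120.06962529]), np.float64(3.533586058951924))
[429.6 340.6 120. ] (array([431.68407927, 341.33435627, 121.56174195]), np.float64(4.889329777014635))
[429.7 337.3 120. ] (array([432.32250765, 337.98475147, 123.05347586]), np.float64(6.242734724543277))
base [432.6 339.8  72. ] [438.  337.7  68. ] scene top [432.4 346.1 120. ]
pivot [479.9789696  394.76234844  75.        ] scene [496.15386766 376.53928643  75.        ]
```

View pics/f1zz.png

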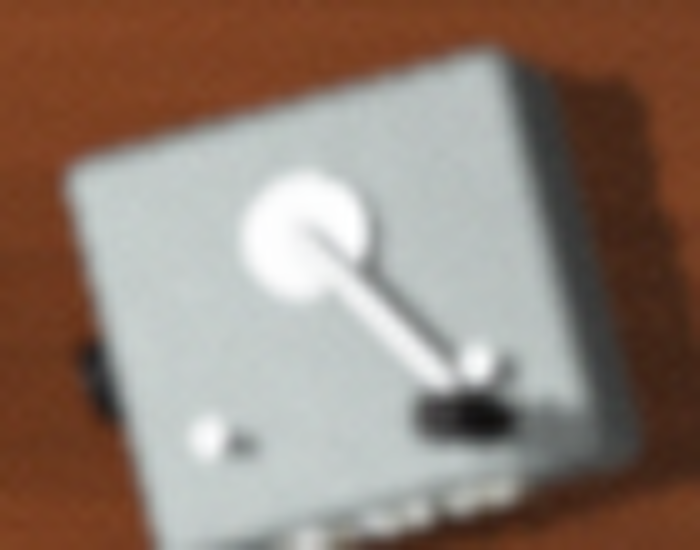

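```bash
cat >> h.py <<'E'
LP=np.array([481.5,396.8]);Lu=np.array([-.292,.956])
def lv(th,lead,z): 
    t=np.radians(th);return (*(LP+75*np.array([np.cos(t),np.sin(t)])+lead*Lu),z,17)
E
python3 - <<'E'
from h import *
inc(lv(227.4,0,150),lv(227.4,0,86))
E
```

```text
t 44.52 pos [426.   59.7 215.3] toolx 16.8 tilt [ 0.04  -0.013 -0.999] F [ 0.7 -0.6 -0.2] w 87.7 q6 1.42
(np.float64(430.73430227380044), np.float64(341.59271846601996), 150, 17) -> [  83.8 -270.    61.9] yaw -0.2
(np.float64(430.73430227380044), np.float64(341.59271846601996), 86, 17) -> [  81.6 -271.5  125.8] yaw -0.2
```

>>> {"fn": "move_arm", "kwargs": {
  "increments": [110,15,-50,10,0,110,30,-105,20,0,110,50,-160,40,0,110,70,-220,55,0,110,84,-270,62,0,110,84,-270,62,0,110,84,-270,62,0]
}}

```text
t: 45.4
ee_pos: [430.5, 341.5, 149.3]
orientation: [3.088, 0.456, 0.057]
ft_force: [-0.5, -0.7, 0.3]
width: 49.6
```

```bash
python3 - <<'E'
from h import *
inc(lv(227.4,0,86))
s=snap('scene','f2s');crop('f2c',s,110,250,280,420,5)
d=snap('top','f2t');crop('f2z',d,150,330,120,340,3.3)
E
```

```text
t 45.40 pos [430.5 341.5 149.3] toolx 16.8 tilt [ 0.039 -0.014 -0.999] F [-0.5 -0.7  0.3] w 49.6 q6 1.98
(np.float64(430.73430227380044), np.float64(341.59271846601996), 86, 17) -> [-1.8 -1.6 63.2] yaw -0.2
```

View pics/f2c.png

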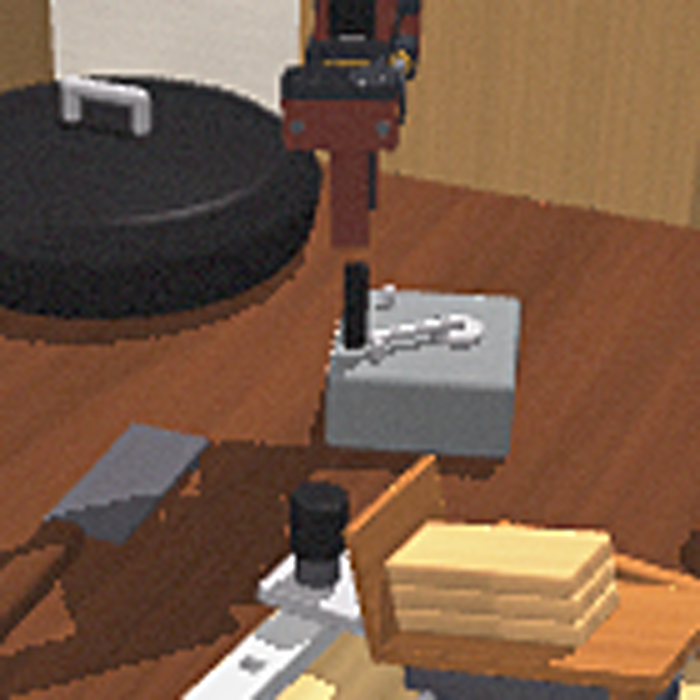

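>>> {"fn": "move_arm", "kwargs": {
  "increments": [110,-1,-1,15,0,110,-1,-1,28,0,110,-1,-1,40,0,110,-1,-1,40,0]
}}

```text
t: 46.0
ee_pos: [430.6, 340.0, 108.4]
orientation: [3.088, 0.453, 0.055]
ft_force: [-0.0, 0.4, 0.5]
width: 50.3
```

```bash
python3 - <<'E'
from h import *
inc(lv(227.4,0,86))
s=snap('scene','f3s');crop('f3c',s,130,210,310,410,7)
E
```

```text
t 46.00 pos [430.6 340.  108.4] toolx 16.7 tilt [ 0.038 -0.015 -0.999] F [-0.   0.4  0.5] w 50.3 q6 1.98
(np.float64(430.73430227380044), np.float64(341.59271846601996), 86, 17) -> [-0.1 -2.1 22.4] yaw -0.3
```

View pics/f3c.png

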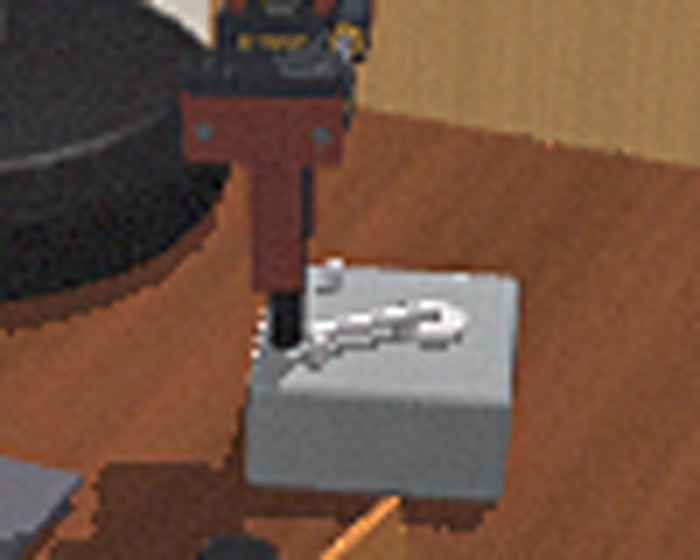

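>>> {"fn": "move_arm", "kwargs": {
  "increments": [110,1,-2,10,0,110,1,-2,18,0,110,1,-2,22,0,110,1,-2,22,0]
}}

```text
t: 46.55
ee_pos: [432.0, 342.2, 86.7]
orientation: [3.088, 0.453, 0.056]
ft_force: [-0.4, -0.6, 0.7]
width: 49.7
```

```bash
python3 - <<'E'
from h import *
inc(lv(227.4,17,86),*[lv(t,17,86) for t in (220,212,204,196,188,180,174,168,164)],lv(164,20,86))
E
```

```text
t 46.55 pos [432.  342.2  86.7] toolx 16.7 tilt [ 0.038 -0.015 -0.999] F [-0.4 -0.6  0.7] w 49.7 q6 1.99
(np.float64(425.77030227380044), np.float64(357.84471846601997), 86, 17) -> [ -1.5 -16.8   0.2] yaw -0.3
(np.float64(419.08266676607667), np.float64(364.8429292735096), 86, 17) -> [ -5.9 -25.4  -0.1] yaw -0.3
(np.float64(412.93239278826803), np.float64(373.3080551825097), 86, 17) -> [ -9.3 -35.3  -0.5] yaw -0.3
(np.float64(408.02009067680495), np.float64(382.546751769315), 86, 17) -> [-11.4 -45.6  -0.8] yaw -0.3
(np.float64(404.4413728046261), np.float64(392.3791983137251), 86, 17) -> [-12.  -56.   -1.1] yaw -0.3
(np.float64(402.2658948443822), np.float64(402.6140174279951), 86, 17) -> [-11.1 -66.4  -1.3] yaw -0.3
(np.float64(401.536), np.float64(413.052), 86, 17) -> [ -8.8 -76.6  -1.5] yaw -0.3
(np.float64(401.9468578473795), np.float64(420.89163474507404), 86, 17) -> [ -6.2 -84.   -1.6] yaw -0.3
(np.float64(403.17492994496456), np.float64(428.64537681133197), 86, 17) -> [ -2.7 -91.1  -1.7] yaw -0.3
(np.float64(404.4413728046261), np.float64(433.724801686275), 86, 17) -> [ -0.1 -95.6  -1.7] yaw -0.3
(np.float64(403.5653728046261), np.float64(436.592801686275), 86, 17) -> [ -0.1 -98.6  -1.8] yaw -0.3
```

>>> {"fn": "move_arm", "kwargs": {
  "increments": [110,-1.5,-17,0,0,110,-6,-25,0,0,110,-9,-35,-0.5,0,110,-11,-45,-0.8,0,110,-12,-56,-1,0,110,-11,-66,-1.3,0,110,-9,-76,-1.5,0,110,-6,-82,-1.6,0,110,-6,-84,-1.6,0]
}}

```text
t: 47.68
ee_pos: [402.7, 421.5, 86.0]
orientation: [3.088, 0.454, 0.057]
ft_force: [2.2, -2.1, -0.1]
width: 49.8
```

```bash
python3 - <<'E'
from h import *
inc(lv(168,17,86),lv(166,17,86),lv(164,17,86),lv(164,22,86))
s=snap('scene','f4s');crop('f4c',s,130,210,310,410,7)
d=snap('top','f4t');crop('f4z',d,180,300,120,220,5)
E
```

```text
t 47.67 pos [402.7 421.5  86. ] toolx 16.7 tilt [ 0.039 -0.014 -0.999] F [ 2.2 -2.1 -0.1] w 49.8 q6 2.13
(np.float64(403.17492994496456), np.float64(428.64537681133197), 86, 17) -> [ 2.5 -6.7 -0. ] yaw -0.3
(np.float64(403.7638205293003), np.float64(431.1961421699751), 86, 17) -> [ 3.8 -9.  -0.1] yaw -0.3
(np.float64(404.4413728046261), np.float64(433.724801686275), 86, 17) -> [  5.2 -11.2  -0.1] yaw -0.3
(np.float64(402.9813728046261), np.float64(438.50480168627496), 86, 17) -> [  5.2 -16.2  -0.2] yaw -0.3
```

View pics/f4c.png

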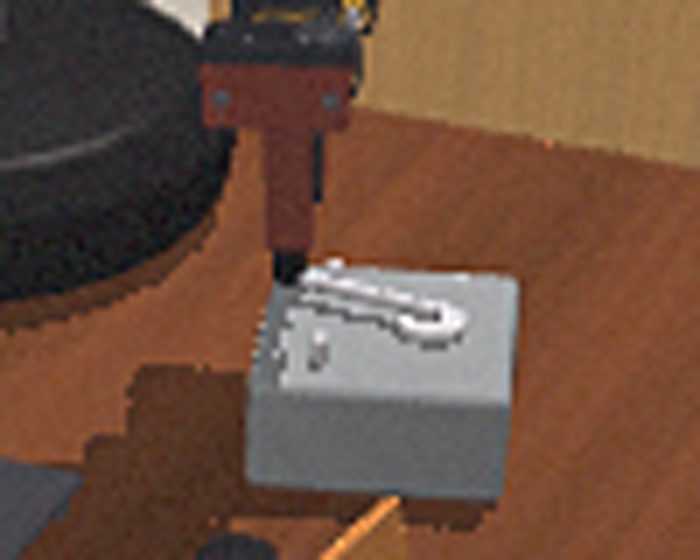

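View pics/f4z.png

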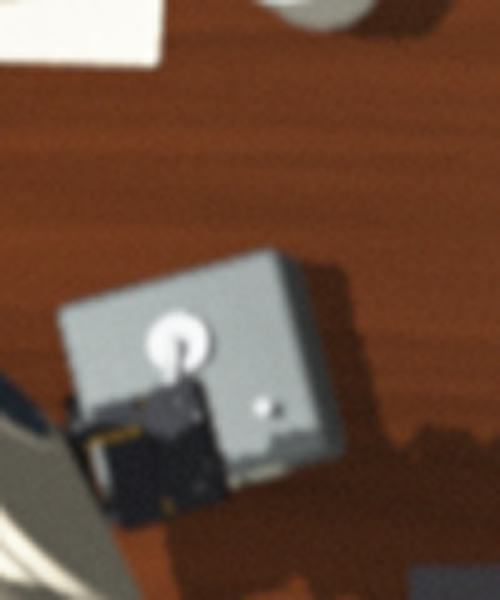

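Lever follows, nearly at its far peg. Push on to the stop until the force rises.

>>> {"fn": "move_arm", "kwargs": {
  "increments": [110,1.5,-3,0,0,110,2.5,-6,0,0,110,3.5,-9,0,0,110,3.5,-9,0,0]
}}

```text
t: 48.28
ee_pos: [403.4, 431.0, 86.0]
orientation: [3.088, 0.454, 0.057]
ft_force: [0.5, -0.5, 0.0]
width: 50.1
```

```bash
python3 - <<'E'
from h import *
inc(lv(168,17,86),lv(164,17,86),lv(164,22,86))
E
```

```text
t 48.27 pos [403.4 431.   86. ] toolx 16.7 tilt [ 0.039 -0.014 -0.999] F [ 0.5 -0.5  0. ] w 50.1 q6 2.14
(np.float64(403.17492994496456), np.float64(428.64537681133197), 86, 17) -> [-1.   2.2  0. ] yaw -0.3
(np.float64(404.4413728046261), np.float64(433.724801686275), 86, 17) -> [ 1.7 -2.3 -0. ] yaw -0.3
(np.float64(402.9813728046261), np.float64(438.50480168627496), 86, 17) -> [ 1.7 -7.3 -0.1] yaw -0.3
```

```bash
python3 - <<'E'
from h import *
s=snap('scene','f5s');crop('f5c',s,130,210,310,410,7)
E
```

```text
(no output)
```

View pics/f5c.png

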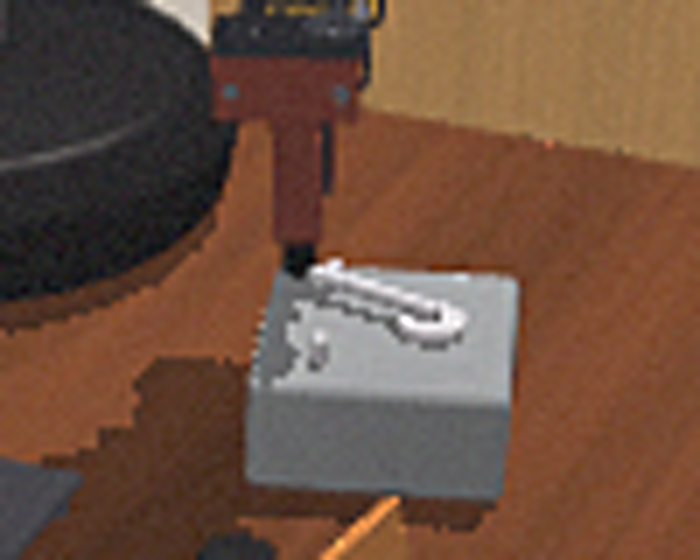

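>>> {"fn": "move_arm", "kwargs": {
  "increments": [110,1,-2,0,0,110,2,-4,0,0,110,2.5,-6,0,0,110,2.5,-6,0,0]
}}

```text
t: 48.82
ee_pos: [403.7, 434.9, 85.7]
orientation: [3.084, 0.454, 0.054]
ft_force: [1.6, -12.0, 6.7]
width: 50.1
```

```bash
python3 - <<'E'
from h import *
inc(lv(164,22,86))
s=snap('scene','f6s');crop('f6c',s,130,210,310,410,7)
E
```

```text
t 48.83 pos [403.7 434.9  85.7] toolx 16.8 tilt [ 0.038 -0.019 -0.999] F [  1.6 -12.    6.7] w 50.1 q6 2.14
(np.float64(402.9813728046261), np.float64(438.50480168627496), 86, 17) -> [ 0.3 -3.6 -0.4] yaw -0.2
```

View pics/f6c.png

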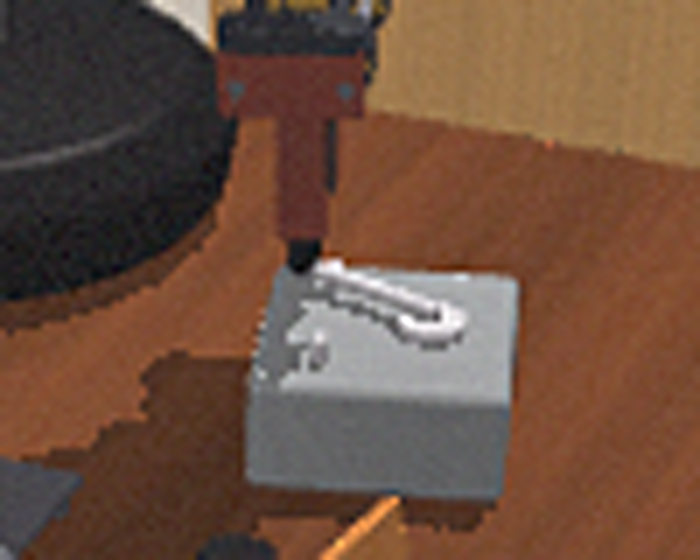

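>>> {"fn": "move_arm", "kwargs": {
  "increments": [110,0,-1.5,0,0,110,0,-1.5,0,0,110,0,3,0,0,110,0,3,-15,0,110,0,3,-40,0,110,0,3,-80,0,0,0,3,-120,0,0,0,3,-130,0]
}}

```text
t: 49.88
ee_pos: [400.9, 436.7, 219.7]
orientation: [3.089, 0.455, 0.062]
ft_force: [0.6, -0.1, 0.1]
width: 66.8
```

```bash
python3 - <<'E'
from h import *
inc((330,250,250,17))
s=snap('scene','f7s');crop('f7c',s,130,250,310,430,6)
E
```

```text
t 49.88 pos [400.9 436.7 219.7] toolx 16.8 tilt [ 0.042 -0.013 -0.999] F [ 0.6 -0.1  0.1] w 66.8 q6 2.13
(330, 250, 250, 17) -> [-120.6  159.1  -30.8] yaw -0.2
```

View pics/f7c.png

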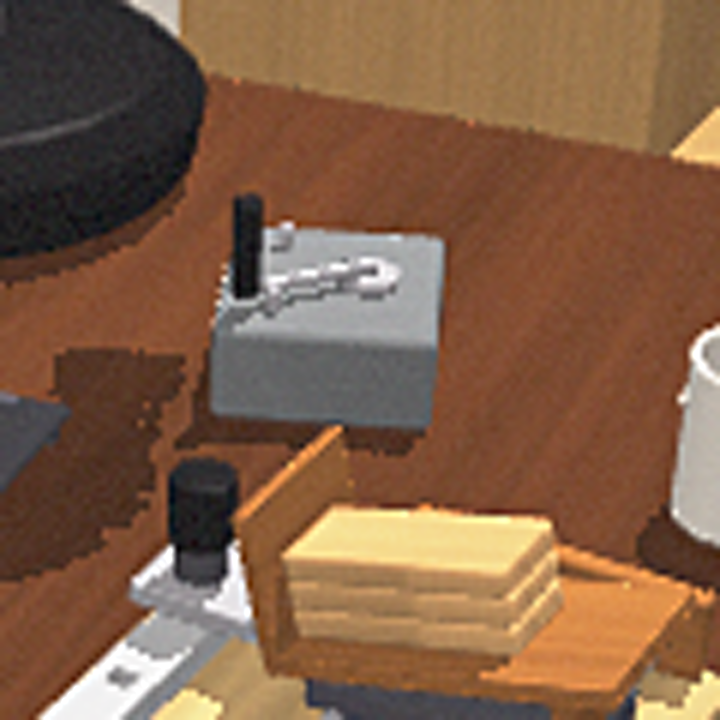

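The lever sprang back to rest. Final check of the whole scene.

```bash
python3 - <<'E'
from h import *
s=snap('scene','z1s');d=snap('top','z1t')
crop('z1tc',d,90,330,40,500,1.7)
E
```

```text
(no output)
```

View pics/z1s.png

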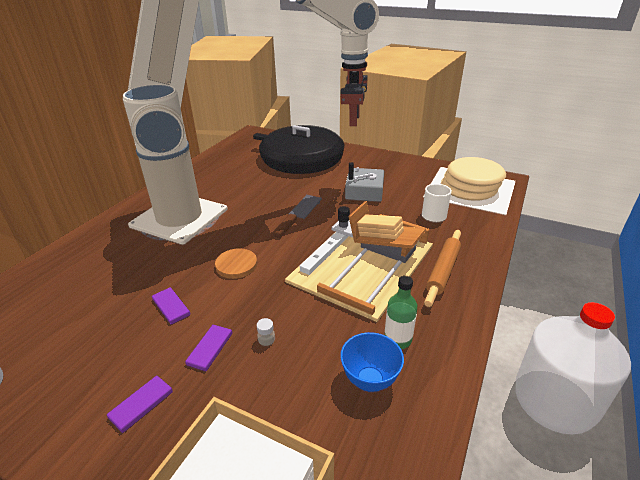

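View pics/z1tc.png

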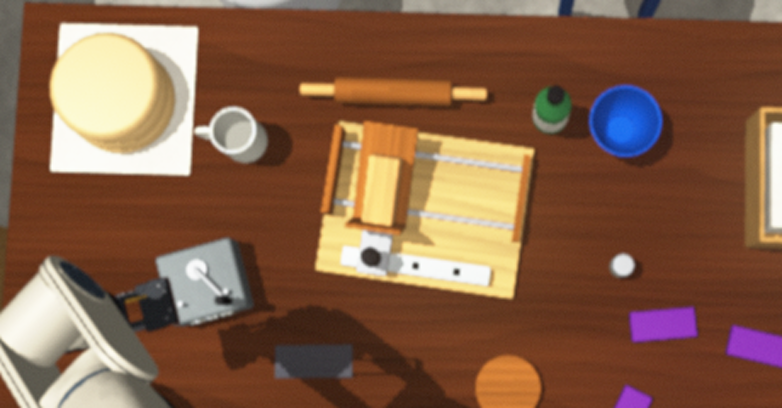

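```bash
python3 -c "
from workcell import ctrl
print(ctrl.close_job())"
```

```text
the job is handed in; nothing more can be done
None
```

The job is done and handed in at about 50 s of robot time.

**What I did:**
- I pulled the knob and moved the empty tray to the middle hole. With the pin in, it resisted a push with about 18 N.
- I stacked the three pale boards on the shelf, each pushed against the backstop until the force rose (about 6–15 N).
- I moved the loaded tray to the serving hole, where the pin resisted a back-push with about 14 N.
- I swung the lever until the force jumped to about 12 N, well above its 2.2 N spring, then lifted clear and it sprang back to rest.

**Last checks:** The final pictures show:
- the stack in order, flat and mid-width (to about 1–2 mm by camera);
- the pin over the last hole;
- the lever at rest;
- no pale boards left on the table, and the purple ones and other objects apparently unmoved;
- the gripper clear of everything.

**What disagreed:**
- The two cameras differed by about 4–6 mm, so I trusted the positions felt with the gripper.
- The first board lay about 3 mm off-centre, so I re-centred it before stacking the others.
- The lever's stop came about 5 mm beyond where I had worked it out.
- The tool picked up about 2° of tilt along the way, without consequence.

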